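Line up reagent containers by height on a ringed board

ROBOT

A 7-joint arm with a two-finger parallel gripper is mounted at the origin on a cart in front of the work surface, level with it; the furniture and walls round the work are solid. World frame = base frame: x ahead of the robot, y to its left, z up, the work surface at z = 0. Lengths are in m, angles in rad, forces in N, time in s.
With the tool pointing down it reaches from about 0.375 to 0.925 m from the base axis. Payload 3.1 kg.
Tool frame: the origin (TCP) lies at the very end of the fingers, on their centre line; the grasp point (between the pads) lies 19 mm behind it (bot.grasp_offset is the z of the grasp point in the tool frame, in m); z points along the fingers, y is the direction in which the jaws open and shut (so a half turn about z gives the same grasp; the last joint's range is limited). The gripper opens to 85 mm and grips with 20 to 120 N. Pads are 22 mm wide; open, the fingers measure 114 mm over their backs; the gripper's body (76 mm by 85 mm) begins 54 mm behind the grasp point. The pads swing forward as they close: fully open they stand 13 mm farther back than shut.
Start: joints at [-1.421, 0.383, 0.044, 1.598, -0.018, 1.161, -0.05], TCP at [0.159, 0.63, 0.203] pointing down, gripper open.
Joint ranges: [-2.61, 2.61], [-0.41, 2.15], [-1.48, 1.57], [0, 2.5], [-1.57, 4.71], [0.05, 1.97], [-2.85, 2.85]. Speed limits (rad/s): [2.79, 2.79, 3.14, 3.14, 3.14, 3.14, 3.14].

INTERFACE

Orientations are given as a unit quaternion [w, x, y, z].
In Python, from plant import sensors, read_camera, camera_model, bot gives the robot as it stands. The module is installed in compiled form; this text tells all that it offers.
- The arm moves only by the shell command python3 -m crank 'ROWS'. ROWS is JSON, a list of rows, each an object of numbers: "hand": the finger opening in cm, from 0 to 8.54; "tx", "ty", "tz": the shift along the tool's x, y, z in cm; "twist": the turn about the tool's z in degrees. In form: [{"hand": .., "tx": .., "ty": .., "tz": .., "twist": ..}, ...]. A call has 1 to 8 rows; each row shifts and turns the pose as measured when the row begins, along the tool's axes as they then stand; what a row does not reach is not made up. A row lasts 1/8 s, in which the tool goes at most 62.5 mm and 10.7 degrees, less where a joint would pass 70% of its speed; a pose out of reach is approached as far as the arm can. A call with a gripper value outside its range is refused whole. The fingers move at their own pace and stop on an object; the grip force is fixed at half the most. Time passes only in rows, so rows that do not move let the fingers close. It gives the time, the measured TCP pose, the force and the opening at its end, in the units of the state.
- sensors.sense(): the state, without advancing time (a new reading comes with each control period).
- read_camera(name): name is "scene" or "top" or "wrist"; returns the picture (480x640x3 uint8, red, green, blue); there is no depth.
- camera_model(name): a dict with "mtx" (3x3 intrinsics, pixels), "camera_from_world" (4x4, takes a point from world to camera coordinates). Camera axes: x right, y down, z forward; pixel columns grow to the right and rows downward; lengths in m; the calibration is good to about 2 mm. A picture is of the moment at which its call begins: read the wrist's pose just before it. camera_model takes no time and is no camera call; for the wrist camera it gives the pose at the moment of the call.
- bot.hand_in(): hands the job in, once; it reports no verdict.
The state is a dict: "time": time; "joint_pos": joint angles; "dq": joint speeds; "joint_efforts": joint torques, N m; "ee_pos": TCP position; "tool_rot": TCP orientation; "wrist_force": force on the tool from outside, world axes, zero at the start; "torque": the same for the moment, N m; "width": finger opening in m.
Only numpy, scipy, OpenCV 4.12 (cv2) and the standard library are available. Lean on these libraries where they do the work, as an engineer would, in place of code of your own. Each camera call takes 0.05 s, during which the arm holds its last target.

TASK

Line up the four capped containers standing in front of the white board (an amber bottle, a clear bottle and two white screw-cap pots) in order of height on that board, each standing upright and centred on its own ring: the tallest on the ring next to the blue timer, then stepping down to the shortest on the ring next to the petri dish. Let none of them tip over on the way, and leave the timer, the petri dish, the open beaker and the carton where they stand.

Things in the scene. Friction and masses are not known exactly. Their poses are not given: they have to be found in the camera images.
- amber_bottle: upright closed round container; origin at the centre of its underside, z up along its axis. Brown glass bottle, 134 mm tall, body 53 mm in diameter up to 84 mm, then tapering to a black ribbed screw cap 36 mm in diameter from 110 to 134 mm. About 0.2 kg. The cap is fixed and can be gripped.
- clear_bottle: upright closed round container; origin at the centre of its underside, z up along its axis. Clear glass bottle, 113 mm tall, body 56 mm in diameter, shoulders drawn in below an orange screw cap 37 mm in diameter from 94 to 113 mm. About 0.22 kg. The cap is fixed and can be gripped.
- wide_pot: upright closed round container; origin at the centre of its underside, z up along its axis. White plastic pot, the wider of the two, 97 mm tall, body 62 mm in diameter, shoulder at 78 to 86 mm, red screw cap 50 mm in diameter up to the top at 97 mm. About 0.16 kg. The cap is fixed and can be gripped.
- small_pot: upright closed round container; origin at the centre of its underside, z up along its axis. White plastic pot, the smaller of the two, 82 mm tall, body 52 mm in diameter, shoulder at 66 to 72 mm, yellow screw cap 42 mm in diameter up to the top at 82 mm. About 0.16 kg. The cap is fixed and can be gripped.
- board: Fixed white board on the bench, 96 mm (x) by 370 mm (y), top face 12 mm above the bench. Origin: centre of its underside; x away from the robot, y to its left, z up. Four printed black rings (74 mm outside, no step) centred at x = -7, y = -135, -45, 45, 135 mm. Thin rail along the far edge at x = 43 mm, top 29 mm above the bench. A wall shelf hangs high over the bench beyond it.
- timer: Flat blue kitchen-type timer, 62 x 62 x 18 mm, lying on the bench about 245 mm from the board's origin beyond one of its ends (either end); it marks the end where the tallest container goes. Origin at the centre of its underside. Must not be moved.
- dish: Closed flat petri dish, 90 mm in diameter, 15 mm high, on the bench beyond the board's other end, about 245 mm from the board's origin; marks the end of the shortest container. Origin at the centre of its underside. Must not be moved.
- beaker: Empty open glass beaker, 63 mm in diameter, 75 mm high, standing among the containers. Origin at the centre of its underside. Not part of the line-up; must not be moved.
- carton: White and blue cardboard carton, 60 x 90 x 36 mm, lying among the containers. Origin at the centre of its underside, long side along its y. Not part of the line-up; must not be moved.
Mind the look-alikes: they are no part of the job. Leave any purple look-alike of the amber_bottle alone.

How it is judged:
At the end, for the whole second after the job is handed in: All four stand released, at rest, upright (0.08 rad) on the board, each centre within 13 mm of its ring's along and across the board, by height: amber bottle nearest the timer, then clear bottle, wide pot, small pot nearest the petri dish (((y of timer in the frame of board above 0.15 m and x of amber_bottle in the frame of board between -0.02 and 0.006 m and y of amber_bottle in the frame of board between 0.122 and 0.148 m and x of clear_bottle in the frame of board between -0.02 and 0.006 m and y of clear_bottle in the frame of board between 0.032 and 0.058 m and x of wide_pot in the frame of board between -0.02 and 0.006 m and y of wide_pot in the frame of board between -0.058 and -0.032 m and x of small_pot in the frame of board between -0.02 and 0.006 m and y of small_pot in the frame of board between -0.148 and -0.122 m) or (y of timer in the frame of board below -0.15 m and x of amber_bottle in the frame of board between -0.02 and 0.006 m and y of amber_bottle in the frame of board between -0.148 and -0.122 m and x of clear_bottle in the frame of board between -0.02 and 0.006 m and y of clear_bottle in the frame of board between -0.058 and -0.032 m and x of wide_pot in the frame of board between -0.02 and 0.006 m and y of wide_pot in the frame of board between 0.032 and 0.058 m and x of small_pot in the frame of board between -0.02 and 0.006 m and y of small_pot in the frame of board between 0.122 and 0.148 m)) and z of amber_bottle in the frame of board between 0.009 and 0.016 m and angle between each of amber_bottle, clear_bottle, wide_pot, small_pot's own z axis and vertical below 0.08 rad and linear speed of each of amber_bottle, clear_bottle, wide_pot, small_pot below 0.02 m/s and angular speed of each of amber_bottle, clear_bottle, wide_pot, small_pot below 0.2 rad/s and z of clear_bottle in the frame of board between 0.009 and 0.016 m and z of wide_pot in the frame of board between 0.009 and 0.016 m and z of small_pot in the frame of board between 0.009 and 0.016 m); the robot touches nothing.
It fails at once if a container tips over (angle between any of amber_bottle, clear_bottle, wide_pot, small_pot's own z axis and vertical above 0.6 rad).
It fails at once if the timer, petri dish, beaker or carton is shifted by more than 25 mm (distance of any of timer, dish, beaker, carton from where it was at the start of the episode above 0.025 m).
It also fails if it takes over 106 s, if anything falls off the work surface, if the arm or the gripper's body presses on something with over 40 N, if the wrist force passes 120 N, or if a joint passes its speed limit or range.

## Working session

There is one attempt and no reset: what is moved stays moved. The work goes in short steps, Python scripts to look and compute and a shell command to move; the robot and the scene stay as the last step left them, time stands still between calls to the robot, and variables do not carry over. Pictures are saved under pics/ and viewed, and the job is handed in when it is done.

```bash
mkdir -p pics; python3 - <<'E'
from plant import sensors, read_camera, camera_model, bot
import cv2
s=sensors.sense();print(s, bot.grasp_offset)
for n in ["scene","top"]:
    cv2.imwrite(f"pics/{n}0.png",read_camera(n)[:,:,::-1])
    print(n,camera_model(n))
E
```

```text
{'time': 0.0, 'joint_pos': array([-1.42082156,  0.38386696,  0.04383373,  1.59962206, -0.01790935,
        1.16123337, -0.04992658]), 'dq': array([-1.84642350e-03,  1.09623099e-03, -1.38509211e-05, -1.58953880e-04,
        3.50688898e-04,  1.36183810e-03,  7.06003617e-04]), 'joint_efforts': array([-1.77321836e-04, -4.33470082e+01,  1.02438346e+00, -2.49511725e+01,
        1.05424601e-02,  1.13645344e-02, -8.98620186e-06]), 'ee_pos': array([0.15916052, 0.62912188, 0.20164438]), 'tool_rot': array([-9.95202531e-05,  1.23546354e-01,  9.92337858e-01, -1.36499102e-03]), 'wrist_force': array([-0.66534776, -0.5712196 , -0.66326025]), 'torque': array([-0.02366746,  0.04768755, -0.04040632]), 'width': 0.08555691021468233} -0.0187
scene {'mtx': array([[618.28487239,   0.        , 315.42197905],
       [  0.        , 618.28487239, 239.66295262],
       [  0.        ,   0.        ,   1.        ]]), 'camera_from_world': array([[ 0.65478764, -0.7557813 ,  0.00691139, -0.31996542],
       [-0.48057445, -0.42337915, -0.76798327,  0.23633674],
       [ 0.58335353,  0.49954452, -0.64043261,  1.26713346],
       [ 0.        ,  0.        ,  0.        ,  1.        ]])}
top {'mtx': array([[601.2530235 ,   0.        , 320.99251359],
       [  0.        , 601.2530235 , 244.33776998],
       [  0.        ,   0.        ,   1.        ]]), 'camera_from_world': array([[-0.02672012, -0.99935784, -0.02387337,  0.0249872 ],
       [-0.99104161,  0.02960879, -0.13022997,  0.45978766],
       [ 0.1308532 ,  0.02017975, -0.99119636,  1.38122737],
       [ 0.        ,  0.        ,  0.        ,  1.        ]])}
```

View pics/scene0.png

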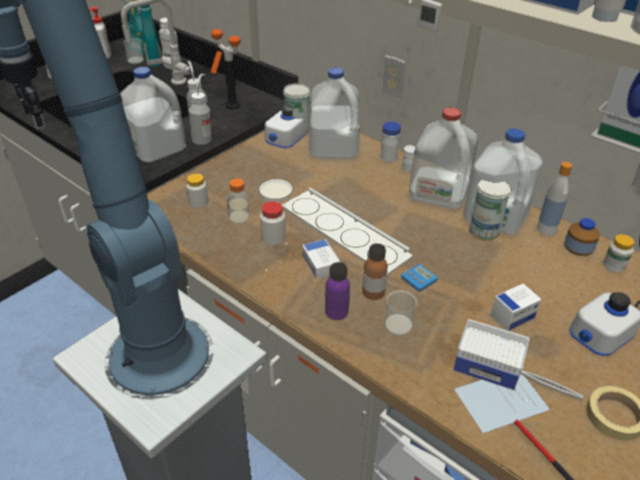

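View pics/top0.png

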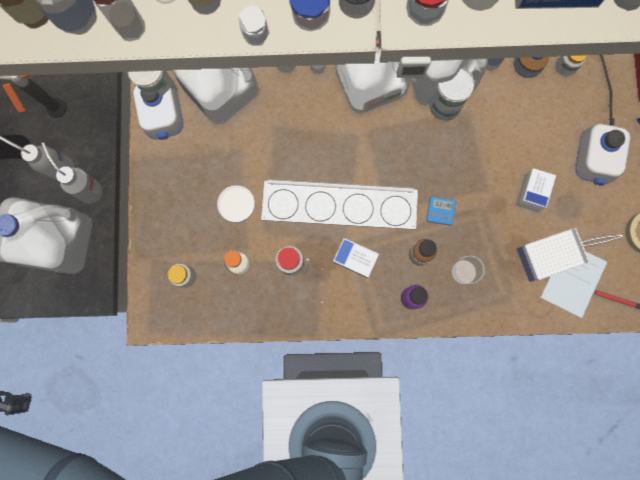

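```bash
cat > h.py <<'E'
from plant import sensors, read_camera, camera_model, bot
import cv2, numpy as np
def ray(n,uv,z,m=None):
    m=m or camera_model(n); T=np.array(m["camera_from_world"]);R=T[:3,:3];c=-R.T@T[:3,3]
    d=R.T@np.linalg.inv(m["mtx"])@np.array([uv[0],uv[1],1.]); return c+d*(z-c[2])/d[2]
def blobs(img,lo,hi,roi,amin=30):
    hsv=cv2.cvtColor(img,cv2.COLOR_RGB2HSV); m=cv2.inRange(hsv,np.array(lo),np.array(hi))
    k=np.zeros_like(m);x0,y0,x1,y1=roi;k[y0:y1,x0:x1]=255;m&=k
    out=[]
    for c in cv2.findContours(m,cv2.RETR_EXTERNAL,cv2.CHAIN_APPROX_NONE)[0]:
        if cv2.contourArea(c)>amin:
            (x,y),r=cv2.minEnclosingCircle(c);M=cv2.moments(c)
            out.append((M['m10']/M['m00'],M['m01']/M['m00'],cv2.contourArea(c),x,y,r))
    return out
E
python3 - <<'E'
from h import *
t=cv2.cvtColor(cv2.imread('pics/top0.png'),cv2.COLOR_BGR2RGB)
roi=(150,230,500,320)
for n,lo,hi,z in [("yellow",(18,120,120),(32,255,255),.082),("orange",(5,150,150),(16,255,255),.113),("red",(172,120,100),(180,255,255),.097),("red0",(0,150,100),(4,255,255),.097),("black",(0,0,0),(180,255,50),.134),("purple",(130,80,30),(155,255,255),.1)]:
    for b in blobs(t,lo,hi,roi): print(n,np.round(b,1),ray("top",b[:2],z).round(4),ray("top",b[3:5],z).round(4))
# rings
g=cv2.cvtColor(t,cv2.COLOR_RGB2GRAY)
m=(g>170).astype(np.uint8)*255; m[:170]=0;m[235:]=0;m[:,:255]=0;m[:,430:]=0
cs,hh=cv2.findContours(m,cv2.RETR_CCOMP,cv2.CHAIN_APPROX_NONE)
for c in cs:
    if cv2.contourArea(c)>300:
        (x,y),a,an=cv2.fitEllipse(c);print(round(x,1),round(y,1),a,an,cv2.contourArea(c),ray("top",(x,y),.012).round(4))
c=cv2.resize(t[170:320,150:500],None,fx=2.28,fy=2.28,interpolation=cv2.INTER_CUBIC)[:,:,::-1]
cv2.imwrite('pics/crop0.png',c)
s=cv2.imread('pics/scene0.png');cv2.imwrite('pics/crop1.png',cv2.resize(s[160:350,170:450],None,fx=2.8,fy=2.8,interpolation=cv2.INTER_CUBIC))
E
```

```text
yellow [176.7 273.7 235.5 176.7 273.8   9.3] [0.3962 0.3388 0.082 ] [0.3961 0.3387 0.082 ]
orange [232.2 258.5 160.5 232.3 258.5   7.7] [0.4238 0.2073 0.113 ] [0.4237 0.2071 0.113 ]
red0 [288.  258.1 275.  287.9 258.3  10.1] [0.4228 0.085  0.097 ] [0.4224 0.0852 0.097 ]
purple [409.5 298.3 164.  414.1 296.6  12.1] [ 0.3257 -0.1807  0.1   ] [ 0.3292 -0.191   0.1   ]
339.5 203.9 (43.69892883300781, 206.6793212890625) 93.40071105957031 6068.5 [ 0.5591 -0.0346  0.012 ]
```

View pics/crop0.png

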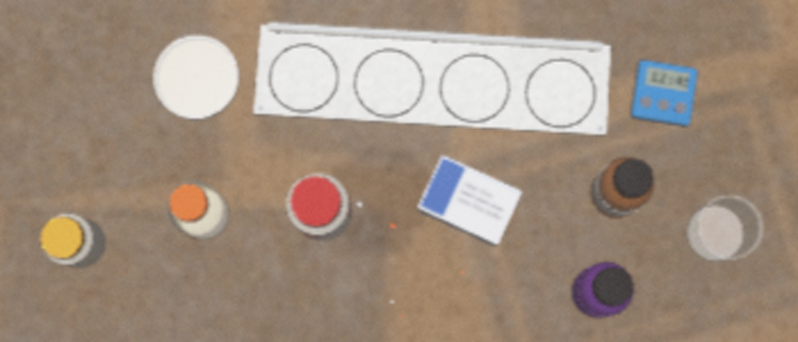

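View pics/crop1.png

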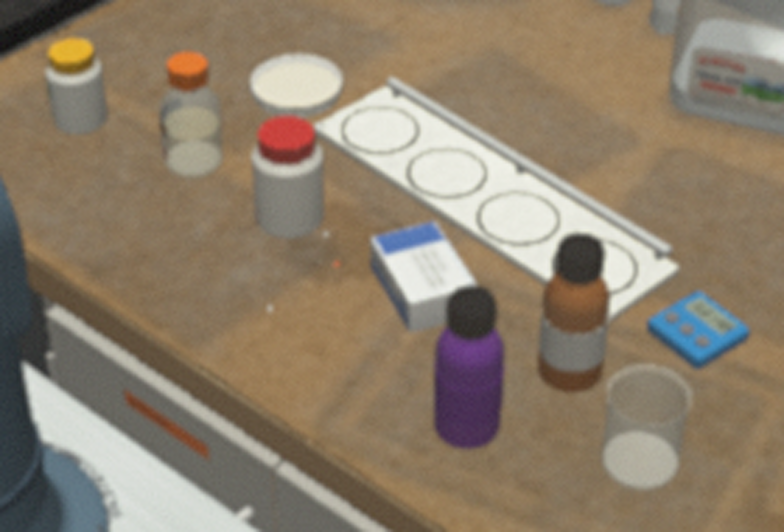

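The crops show yellow-, orange- and red-capped containers at top-view (177,274), (232,258), (288,258). There are two black-capped candidates: brown at (425,250) and purple at (410,297). The brown one fits "amber", and the purple one is the look-alike to leave alone. The timer lies at the board's right (−y) end.

```bash
python3 - <<'E'
from h import *
t=cv2.cvtColor(cv2.imread('pics/top0.png'),cv2.COLOR_BGR2RGB)
s=cv2.cvtColor(cv2.imread('pics/scene0.png'),cv2.COLOR_BGR2RGB)
for b in blobs(t,(0,0,0),(180,140,75),(395,230,450,320),40): print("black",np.round(b,1),ray("top",b[:2],.134).round(4),ray("top",b[3:5],.134).round(4))
# rings
g=cv2.cvtColor(t,cv2.COLOR_RGB2GRAY)
R=[]
x0,y0=262,180
G=cv2.resize(g[y0:230,x0:420],None,fx=4,fy=4,interpolation=cv2.INTER_CUBIC)
m=cv2.adaptiveThreshold(G,255,cv2.ADAPTIVE_THRESH_MEAN_C,cv2.THRESH_BINARY_INV,31,8)
cs,_=cv2.findContours(m,cv2.RETR_LIST,cv2.CHAIN_APPROX_NONE)
for c in cs:
    (x,y),(a,b),an=cv2.fitEllipse(c) if len(c)>20 else ((0,0),(0,0),0)
    if 90<a<=b<160:
        u=((x+.5)/4-.5+x0,(y+.5)/4-.5+y0);print(np.round(u,2),a/4,b/4,ray("top",u,.012).round(4))
# cap triangulation check in scene: project the top rays
def tri(ut,us):
    P=[np.array(camera_model(n)["mtx"])@camera_model(n)["camera_from_world"][:3] for n in("top","scene")]
    X=cv2.triangulatePoints(P[0],P[1],np.array(ut,float),np.array(us,float));return (X[:3]/X[3]).ravel()
for n,lo,hi,roi in [("yellow",(18,120,120),(32,255,255),(180,170,215,190)),("orange",(5,150,150),(16,255,255),(220,175,250,195)),("red0",(0,150,100),(4,255,255),(255,195,290,215)),("black",(0,0,0),(180,140,75),(360,240,395,275))]:
    for b in blobs(s,lo,hi,roi): print(n,np.round(b,1))
for n,lo,hi,roi in [("timer",(95,150,100),(115,255,255),(420,190,460,230))]:
    for b in blobs(t,lo,hi,roi): print(n,np.round(b,1),ray("top",b[:2],.018))
print("carton",[ray("top",((x/2.28+150),(y/2.28+170)),.036)[:2].round(3) for x,y in [(443,157),(521,190),(500,243),(419,207)]])
print("beaker top",ray("top",(733/2.28+150,226/2.28+170),.075), "dish",ray("top",(196/2.28+150,77/2.28+170),.015))
E
```

```text
black [418.2 295.3 195.  418.1 295.6   8.6] [ 0.3303 -0.1952  0.134 ] [ 0.3297 -0.1952  0.134 ]
black [427.1 248.1 178.  427.  248.2   8.1] [ 0.4315 -0.2194  0.134 ] [ 0.4313 -0.2193  0.134 ]
[395.37 210.44] 27.871091842651367 28.22557258605957 [ 0.5391 -0.1675  0.012 ]
[395.38 210.33] 30.76947593688965 31.884523391723633 [ 0.5394 -0.1675  0.012 ]
[357.66 208.24] 27.718002319335938 28.072404861450195 [ 0.5473 -0.0777  0.012 ]
[357.66 208.14] 30.69378089904785 31.684593200683594 [ 0.5475 -0.0778  0.012 ]
[320.12 206.02] 27.55280303955078 28.079973220825195 [0.5555 0.0119 0.012 ]
[320.14 205.88] 30.63791847229004 31.655542373657227 [0.5558 0.0119 0.012 ]
[282.7  203.76] 27.51689910888672 27.976423263549805 [0.5638 0.1017 0.012 ]
[282.75 203.66] 30.57111930847168 31.530677795410156 [0.5641 0.1016 0.012 ]
yellow [194.5 178.6 148.  194.6 177.5   8.6]
orange [236.4 182.6  81.5 236.5 183.    6.8]
red0 [271.7 208.1 188.5 271.5 208.5   9.6]
black [376.6 252.5 192.5 376.4 252.5   8.6]
timer [442.  211.4  41.5 441.  212.   11.4] [ 0.53228335 -0.27723348  0.018     ]
carton [array([ 0.471, -0.043]), array([ 0.434, -0.121]), array([ 0.381, -0.098]), array([ 0.42 , -0.017])]
beaker top [ 0.38816188 -0.3255783   0.075     ] dish [0.56672725 0.21394818 0.015     ]
```

```bash
python3 -m crank '[{"hand":8.5,"twist":10,"tz":-2},{"hand":8.5,"twist":10.3,"tz":-1},{"hand":8.5,"twist":10.3},{"hand":8.5,"twist":10.3},{"hand":8.5,"twist":10.3},{"hand":8.5,"twist":10.3},{"hand":8.5,"twist":10.3},{"hand":8.5,"twist":10.3}]'
cat >> h.py <<'E'
from scipy.spatial.transform import Rotation as Ro
def go(x,y,z):
    s=sensors.sense();q=np.array(s["tool_rot"]);R=Ro.from_quat(q[[1,2,3,0]]).as_matrix()
    ty=R[:,1];a=np.degrees(np.arctan2(ty[1],ty[0]))
    d=R.T@(np.array([x,y,z])-s["ee_pos"])*100
    print("t%.2f"%s["time"],"pos",s["ee_pos"].round(4),"tool txyz cm to go",d.round(2),"yawY",round(a,1),"tilt",np.degrees(np.arccos(-R[2,2])).round(2),"w",round(s["width"],4),"F",s["wrist_force"].round(1),"q",s["joint_pos"].round(2))
E
python3 -c "
from h import *
go(.396,.339,.2)"
```

```text
t0.10 pos [0.1592 0.6292 0.2018] tool txyz cm to go [-30.07 -22.33   0.24] yawY 75.8 tilt 0.14 w 0.0855 F [-0.2  0.4  0.4] q [-1.42  0.38  0.04  1.6  -0.02  1.16 -0.05]$[0]: bad value
```

```bash
python3 -m crank '[{"hand":8.5,"tx":0,"ty":0,"tz":-2,"twist":10.2},{"hand":8.5,"tx":0,"ty":0,"tz":-1,"twist":10.3},{"hand":8.5,"tx":0,"ty":0,"tz":0,"twist":10.3},{"hand":8.5,"tx":0,"ty":0,"tz":0,"twist":10.3},{"hand":8.5,"tx":0,"ty":0,"tz":0,"twist":10.3},{"hand":8.5,"tx":0,"ty":0,"tz":0,"twist":10.3},{"hand":8.5,"tx":0,"ty":0,"tz":0,"twist":10.3},{"hand":8.5,"tx":0,"ty":0,"tz":0,"twist":10.3}]'
python3 -c "
from h import *
go(.396,.339,.2)"
```

```text
time: 1.1
ee_pos: [0.158, 0.6246, 0.2258]
tool_rot: [0.005, 0.762, 0.648, -0.006]
wrist_force: [0.0, 0.4, -0.3]
width: 0.085
t1.10 pos [0.158  0.6246 0.2258] tool txyz cm to go [-24.33  28.07   2.94] yawY -9.2 tilt 0.89 w 0.085 F [ 0.   0.4 -0.3] q [-1.61  0.37  0.28  1.58 -0.11  1.22 -1.46]
```

```bash
python3 -m crank '[{"hand":8.5,"tx":-4,"ty":2,"tz":0,"twist":-1},{"hand":8.5,"tx":-4,"ty":4,"tz":0,"twist":-1},{"hand":8.5,"tx":-4,"ty":4,"tz":0,"twist":-1},{"hand":8.5,"tx":-4,"ty":4,"tz":0,"twist":-1},{"hand":8.5,"tx":-3,"ty":4,"tz":0,"twist":0},{"hand":8.5,"tx":-3,"ty":4,"tz":0.5,"twist":0},{"hand":8.5,"tx":-2,"ty":3,"tz":0.5,"twist":0},{"hand":8.5,"tx":0,"ty":1,"tz":0,"twist":0}]'
python3 -c "
from h import *
go(.396,.339,.12)"
```

```text
time: 2.1
ee_pos: [0.3905, 0.3478, 0.2142]
tool_rot: [0.005, 0.736, 0.676, -0.01]
wrist_force: [-0.4, 0.4, -0.2]
width: 0.0851
t2.10 pos [0.3905 0.3478 0.2142] tool txyz cm to go [-0.63  0.68  9.43] yawY -4.9 tilt 1.25 w 0.0851 F [-0.4  0.4 -0.2] q [-1.26  0.15  0.49  1.89 -0.07  1.14 -0.83]
```

```bash
python3 -m crank '[{"hand":8.5,"tx":-0.6,"ty":0.6,"tz":2,"twist":0},{"hand":8.5,"tx":0,"ty":0,"tz":3,"twist":0},{"hand":8.5,"tx":0,"ty":0,"tz":2,"twist":0},{"hand":8.5,"tx":0,"ty":0,"tz":0,"twist":0}]'
python3 -c "
from h import *
m=camera_model('wrist')
w=read_camera('wrist');cv2.imwrite('pics/w1.png',w[:,:,::-1]);t=read_camera('top');cv2.imwrite('pics/t1.png',t[200:320,100:300,::-1])
for b in blobs(w,(18,120,120),(32,255,255),(0,0,640,480)): print(np.round(b,1),ray('w',b[:2],.082,m).round(4),ray('w',b[3:5],.082,m).round(4))
go(.396,.339,.03)"
```

```text
time: 2.6
ee_pos: [0.3936, 0.3443, 0.1424]
tool_rot: [0.004, 0.735, 0.678, -0.009]
wrist_force: [0.5, -0.2, -0.0]
width: 0.0852
[ 325.9  241.8 2775.5  325.8  241.4   31. ] [0.3966 0.3409 0.082 ] [0.3966 0.3412 0.082 ]
t2.70 pos [0.395  0.3455 0.1443] tool txyz cm to go [-0.46  0.2  11.43] yawY -4.6 tilt 0.93 w 0.0851 F [-0.6 -0.6  0.3] q [-1.23  0.23  0.48  1.96 -0.12  0.99 -0.77]
```

View pics/w1.png

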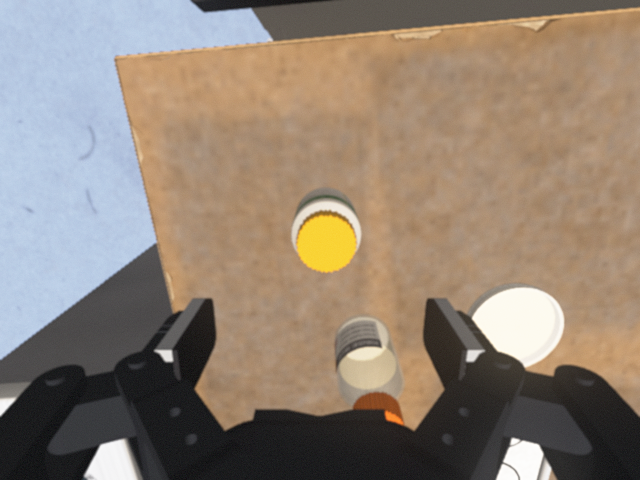

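The wrist view shows the yellow cap at (326,242), which casts to (0.397, 0.341) and agrees with the top camera. I'm going down onto the small pot's body.

```bash
python3 -m crank '[{"hand":8.5,"tx":-0.5,"ty":0.2,"tz":1,"twist":0},{"hand":8.5,"tx":0,"ty":0,"tz":3,"twist":0},{"hand":8.5,"tx":0,"ty":0,"tz":3,"twist":0},{"hand":8.5,"tx":0,"ty":0,"tz":1.5,"twist":0},{"hand":8.5,"tx":0,"ty":0,"tz":0,"twist":0}]'
python3 -c "
from h import *
go(.396,.340,.03)"
```

```text
time: 3.32
ee_pos: [0.3992, 0.3426, 0.0608]
tool_rot: [0.003, 0.735, 0.679, -0.002]
wrist_force: [0.3, -0.0, 0.3]
width: 0.0852
t3.33 pos [0.3992 0.3426 0.0608] tool txyz cm to go [-0.26 -0.3   3.08] yawY -4.5 tilt 0.42 w 0.0852 F [ 0.3 -0.   0.3] q [-1.18  0.36  0.45  2.02 -0.21  0.81 -0.69]
```

```bash
python3 -m crank '[{"hand":8.5,"tx":-0.3,"ty":-0.3,"tz":1.5,"twist":0},{"hand":8.5,"tx":0,"ty":0,"tz":1.5,"twist":0},{"hand":8.5,"tx":0,"ty":0,"tz":0,"twist":0},{"hand":4.5,"tx":0,"ty":0,"tz":0,"twist":0},{"hand":4.5,"tx":0,"ty":0,"tz":0,"twist":0},{"hand":4.5,"tx":0,"ty":0,"tz":0,"twist":0},{"hand":4.5,"tx":0,"ty":0,"tz":0,"twist":0}]'
python3 -c "
from h import *
go(.396,.340,.03)"
```

```text
time: 4.2
ee_pos: [0.3984, 0.3416, 0.0323]
tool_rot: [0.002, 0.735, 0.678, 0.001]
wrist_force: [-1.3, -0.4, 0.3]
width: 0.0449
t4.20 pos [0.3984 0.3416 0.0323] tool txyz cm to go [-0.18 -0.23  0.23] yawY -4.6 tilt 0.28 w 0.0449 F [-1.3 -0.4  0.3] q [-1.17  0.4   0.44  2.04 -0.24  0.74 -0.66]
```

```bash
python3 -c "
from h import *
w=read_camera('wrist');cv2.imwrite('pics/w2.png',w[:,:,::-1]);s=read_camera('scene')[130:280,130:330];cv2.imwrite('pics/s2.png',cv2.resize(s,None,fx=3,fy=3)[:,:,::-1])
go(.396,.340,.03)"
```

```text
t4.30 pos [0.3985 0.3416 0.0323] tool txyz cm to go [-0.18 -0.23  0.23] yawY -4.6 tilt 0.28 w 0.0454 F [-0.8 -0.9  2.8] q [-1.17  0.4   0.44  2.04 -0.24  0.74 -0.66]
```

View pics/w2.png

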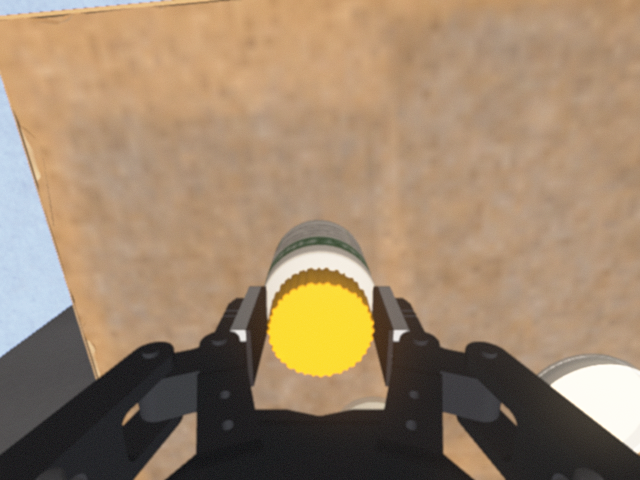

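View pics/s2.png

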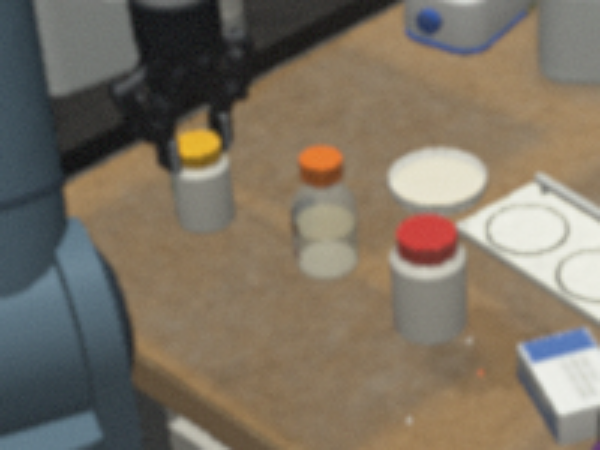

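```bash
cat >> h.py <<'E'
def proj(n,X,m=None):
    m=m or camera_model(n);p=np.array(m["mtx"])@(m["camera_from_world"]@np.r_[X,1])[:3];return (p[:2]/p[2]).round(1)
E
python3 -c "
from h import *
s=read_camera('scene')
s=cv2.resize(s[150:230,150:250],None,fx=6,fy=6,interpolation=cv2.INTER_CUBIC)[:,:,::-1].copy()
w=cv2.imread('pics/w2.png')
p=sensors.sense()['ee_pos'];q=sensors.sense()['tool_rot'];R=Ro.from_quat(np.array(q)[[1,2,3,0]]).as_matrix()
for dy in(-.0225,0,.0225):
  for dz in (0,-.019,-.038):
    X=p+R@np.array([0,dy,dz]);u=proj('scene',X);v=proj('wrist',X);print(dy,dz,u,v)
    cv2.circle(s,(int((u[0]-150)*6),int((u[1]-150)*6)),3,(255,0,255),-1);cv2.circle(w,(int(v[0]),int(v[1])),4,(255,0,255),-1)
for z in (0,.066,.082):
    u=proj('scene',[.3965,.340,z]);cv2.circle(s,(int((u[0]-150)*6),int((u[1]-150)*6)),3,(0,255,0),-1)
cv2.imwrite('pics/s3.png',s);cv2.imwrite('pics/w3.png',w[200:])"
```

```text
-0.0225 0 [189.7 196.4] [276.9 274.7]
-0.0225 -0.019 [188.7 190.6] [272.3 291.2]
-0.0225 -0.038 [187.8 184.6] [266.5 311.7]
0 0 [196.6 193. ] [320.8 274.8]
0 -0.019 [195.7 187.1] [320.9 291.2]
0 -0.038 [194.8 181.2] [321.1 311.7]
0.0225 0 [203.4 189.6] [364.6 274.8]
0.0225 -0.019 [202.6 183.7] [369.6 291.2]
0.0225 -0.038 [201.8 177.8] [375.7 311.7]
```

View pics/s3.png

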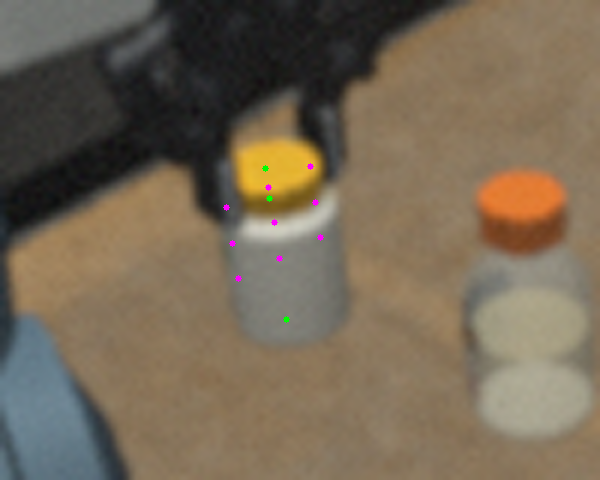

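View pics/w3.png

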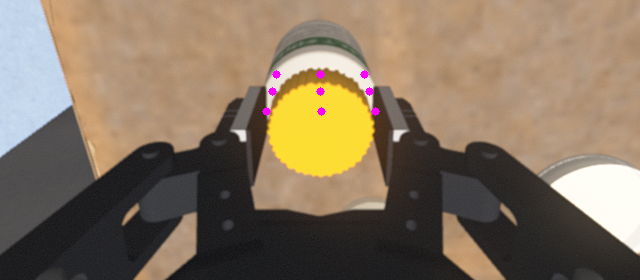

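The projections show that the finger tips sit about 35 mm behind the reported TCP. At this opening they are at cap level, just clear of the cap. I'll open and go lower in small steps, watching the force.

```bash
python3 -m crank '[{"hand":8.5,"tx":0,"ty":0,"tz":0,"twist":0},{"hand":8.5,"tx":0,"ty":0,"tz":0,"twist":0},{"hand":8.5,"tx":0,"ty":-0.1,"tz":0,"twist":0},{"hand":8.5,"tx":-0.1,"ty":-0.1,"tz":1,"twist":0},{"hand":8.5,"tx":0,"ty":0,"tz":0.8,"twist":0},{"hand":8.5,"tx":0,"ty":0,"tz":0.5,"twist":0},{"hand":8.5,"tx":0,"ty":0,"tz":0,"twist":0}]'
python3 -c "
from h import *
w=read_camera('wrist');cv2.imwrite('pics/w4.png',w[:,:,::-1]);s=read_camera('scene')
s=cv2.resize(s[150:230,150:250],None,fx=6,fy=6,interpolation=cv2.INTER_CUBIC)[:,:,::-1].copy();cv2.imwrite('pics/s4.png',s)
go(.396,.340,.03)"
```

```text
time: 5.22
ee_pos: [0.3951, 0.3403, 0.0062]
tool_rot: [0.002, 0.734, 0.679, -0.0]
wrist_force: [-0.2, 0.8, -0.7]
width: 0.085
t5.33 pos [0.3956 0.3407 0.0068] tool txyz cm to go [-0.07  0.06 -2.32] yawY -4.5 tilt 0.27 w 0.0849 F [-0.8  0.2 -0.1] q [-1.15  0.44  0.41  2.06 -0.27  0.69 -0.64]
```

View pics/s4.png

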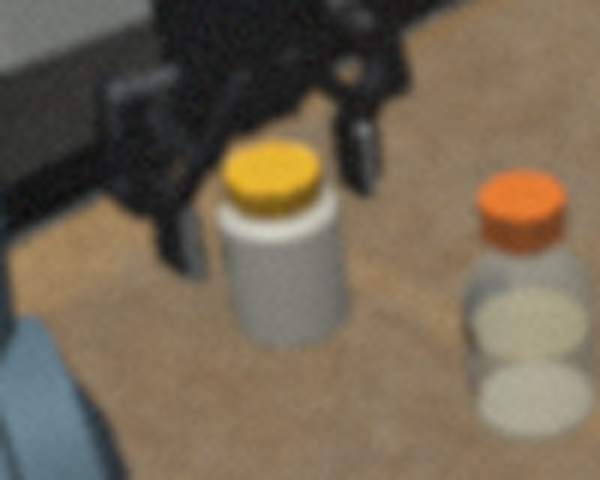

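View pics/w4.png

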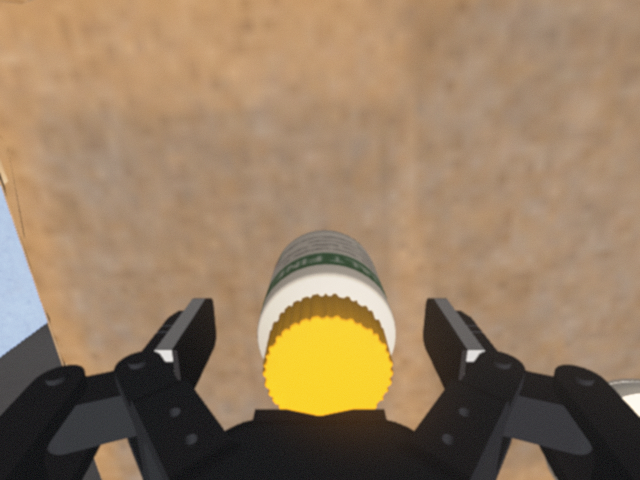

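```bash
python3 -c "
from h import *
m=camera_model('wrist')
w=cv2.cvtColor(cv2.imread('pics/w4.png'),cv2.COLOR_BGR2RGB)
p=sensors.sense()['ee_pos'];q=sensors.sense()['tool_rot'];R=Ro.from_quat(np.array(q)[[1,2,3,0]]).as_matrix()
for b in blobs(w,(20,180,200),(32,255,255),(0,0,640,480)): print(np.round(b,1),ray('w',b[:2],.082,m).round(4))
print(camera_model('wrist')['mtx'][0,0])
T=m['camera_from_world'];c=-T[:3,:3].T@T[:3,3];print('cam in tool',R.T@(c-p),'axis',R.T@T[2,:3])
for dx in(-.011,.011):
  for dz in (0,-.02,-.03,-.04,-.05): print(dx,dz,proj('wrist',p+R@np.array([dx,-.0425,dz])),proj('wrist',p+R@np.array([dx,.0425,dz])))
"
```

```text
[ 327.2  366.9 9927.   327.5  373.    64.5] [0.3971 0.3422 0.082 ]
359.2560793287486
cam in tool [ 0.07383737 -0.00075475 -0.17023453] axis [-2.94149979e-01 -4.56260403e-04  9.55759165e-01]
-0.011 0 [239.4 294.2] [402.2 294.2]
-0.011 -0.02 [230.4 313.5] [411.5 313.5]
-0.011 -0.03 [225.  324.9] [417.1 324.9]
-0.011 -0.04 [219.  337.7] [423.3 337.7]
-0.011 -0.05 [212.1 352.3] [430.4 352.3]
0.011 0 [236.6 254.7] [405.1 254.7]
0.011 -0.02 [226.8 270. ] [415.2 270. ]
0.011 -0.03 [221.  279.2] [421.2 279.2]
0.011 -0.04 [214.4 289.5] [428.1 289.5]
0.011 -0.05 [206.9 301.4] [435.8 301.4]
```

```bash
python3 -m crank '[{"hand":6,"tx":0,"ty":0,"tz":0,"twist":0},{"hand":4,"tx":0,"ty":0,"tz":0,"twist":0},{"hand":3,"tx":0,"ty":0,"tz":0,"twist":0},{"hand":3,"tx":0,"ty":0,"tz":0,"twist":0},{"hand":3,"tx":0,"ty":0,"tz":0,"twist":0}]'
python3 -c "
from h import *
go(.396,.340,.03)"
```

```text
time: 5.95
ee_pos: [0.3968, 0.3415, 0.0078]
tool_rot: [0.002, 0.735, 0.679, 0.002]
wrist_force: [-0.7, -0.3, -0.4]
width: 0.0496
t5.95 pos [0.3968 0.3415 0.0078] tool txyz cm to go [-0.16 -0.05 -2.22] yawY -4.5 tilt 0.35 w 0.0496 F [-0.7 -0.3 -0.4] q [-1.15  0.44  0.42  2.05 -0.27  0.69 -0.64]
```

```bash
python3 -m crank '[{"hand":3,"tx":0,"ty":0,"tz":-1,"twist":0},{"hand":3,"tx":0,"ty":0,"tz":-2,"twist":0},{"hand":3,"tx":0,"ty":0,"tz":-3,"twist":0},{"hand":3,"tx":0,"ty":1.5,"tz":-1.5,"twist":0},{"hand":3,"tx":0,"ty":3,"tz":0,"twist":0},{"hand":3,"tx":0,"ty":3,"tz":0,"twist":0},{"hand":3,"tx":0,"ty":3,"tz":0,"twist":0},{"hand":3,"tx":0,"ty":2,"tz":0,"twist":0}]'
python3 -c "
from h import *
go(.564,.1015,.07)
s=read_camera('scene')
s=cv2.resize(s[120:240,150:310],None,fx=4,fy=4,interpolation=cv2.INTER_CUBIC)[:,:,::-1].copy();cv2.imwrite('pics/s5.png',s)"
```

```text
time: 6.95
ee_pos: [0.5193, 0.3316, 0.0875]
tool_rot: [0.001, 0.733, 0.68, -0.0]
wrist_force: [0.1, -0.3, -1.1]
width: 0.05
t6.95 pos [0.5193 0.3316 0.0875] tool txyz cm to go [-22.61   6.16   1.8 ] yawY -4.2 tilt 0.12 w 0.05 F [ 0.1 -0.3 -1.1] q [-1.01  0.48  0.47  1.79 -0.26  0.93 -0.5 ]
```

View pics/s5.png

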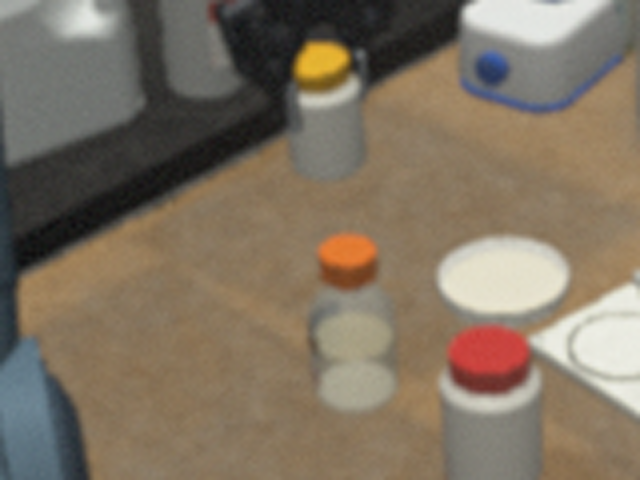

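The small pot is held upright in the fingers, yellow cap at crop (322,65). I'm carrying it over to its ring.

```bash
python3 -m crank '[{"hand":3,"tx":-2,"ty":0.5,"tz":0,"twist":0},{"hand":3,"tx":-4,"ty":1,"tz":0,"twist":0},{"hand":3,"tx":-4,"ty":1,"tz":0,"twist":0},{"hand":3,"tx":-4,"ty":1,"tz":0,"twist":0},{"hand":3,"tx":-4,"ty":1,"tz":0,"twist":0},{"hand":3,"tx":-3,"ty":1,"tz":0,"twist":0},{"hand":3,"tx":-2,"ty":0.5,"tz":0,"twist":0},{"hand":3,"tx":0,"ty":0,"tz":0,"twist":0}]'
python3 -c "
from h import *
go(.564,.1015,.03)"
```

```text
time: 8.0
ee_pos: [0.5545, 0.081, 0.0881]
tool_rot: [-0.001, 0.734, 0.679, -0.004]
wrist_force: [-0.4, 0.1, -2.0]
width: 0.0497
t8.00 pos [0.5545 0.081  0.0881] tool txyz cm to go [2.15 0.82 5.79] yawY -4.5 tilt 0.46 w 0.0497 F [-0.4  0.1 -2. ] q [-0.68  0.39  0.55  1.93 -0.26  0.9  -0.08]
```

```bash
python3 -m crank '[{"hand":3,"tx":1.5,"ty":0.6,"tz":1.5,"twist":0},{"hand":3,"tx":0.5,"ty":0.2,"tz":2,"twist":0},{"hand":3,"tx":0,"ty":0,"tz":1.2,"twist":0},{"hand":3,"tx":0,"ty":0,"tz":0,"twist":0},{"hand":3,"tx":0,"ty":0,"tz":0,"twist":0}]'
python3 -c "
from h import *
go(.564,.1015,.02)
t=read_camera('top')
for b in blobs(t,(18,120,120),(32,255,255),(240,150,340,240)): print(np.round(b,1),ray('top',b[:2],.107).round(4))
s=read_camera('scene')
s=cv2.resize(s[160:260,230:410],None,fx=4,fy=4,interpolation=cv2.INTER_CUBIC)[:,:,::-1].copy();cv2.imwrite('pics/s6.png',s)"
```

```text
time: 8.62
ee_pos: [0.5606, 0.1077, 0.0353]
tool_rot: [-0.003, 0.731, 0.682, -0.005]
wrist_force: [-0.8, 0.3, -1.6]
width: 0.0498
t8.62 pos [0.5606 0.1077 0.0353] tool txyz cm to go [-0.59  0.4   1.53] yawY -4.0 tilt 0.71 w 0.0498 F [-0.8  0.3 -1.6] q [-0.67  0.49  0.5   1.92 -0.32  0.82 -0.07]
```

View pics/s6.png

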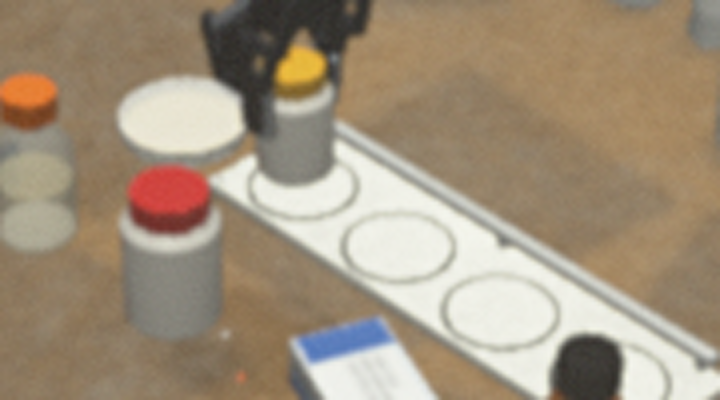

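```bash
python3 -m crank '[{"hand":3,"tx":-0.6,"ty":0.4,"tz":0,"twist":0},{"hand":3,"tx":0,"ty":0,"tz":0.7,"twist":0},{"hand":3,"tx":0,"ty":0,"tz":0.4,"twist":0},{"hand":3,"tx":0,"ty":0,"tz":0,"twist":0}]'
python3 -c "
from h import *
go(.564,.1015,.02)"
```

```text
time: 9.22
ee_pos: [0.5659, 0.0997, 0.0254]
tool_rot: [-0.002, 0.732, 0.681, -0.004]
wrist_force: [0.1, -0.3, -1.4]
width: 0.0497
t9.22 pos [0.5659 0.0997 0.0254] tool txyz cm to go [ 0.17 -0.19  0.54] yawY -4.1 tilt 0.51 w 0.0497 F [ 0.1 -0.3 -1.4] q [-0.65  0.51  0.5   1.92 -0.33  0.8  -0.05]
```

```bash
python3 -m crank '[{"hand":3,"tx":0.2,"ty":-0.2,"tz":0.3,"twist":0},{"hand":3,"tx":0,"ty":0,"tz":0.25,"twist":0},{"hand":3,"tx":0,"ty":0,"tz":0,"twist":0}]'
python3 -c "
from h import *
go(.564,.1015,.02)
s=read_camera('scene')
s=cv2.resize(s[160:220,270:340],None,fx=8,fy=8,interpolation=cv2.INTER_CUBIC)[:,:,::-1].copy();cv2.imwrite('pics/s7.png',s)"
```

```text
time: 9.6
ee_pos: [0.5639, 0.1024, 0.0197]
tool_rot: [-0.003, 0.732, 0.681, -0.004]
wrist_force: [0.4, -0.6, 0.8]
width: 0.0499
t9.60 pos [0.5639 0.1024 0.0197] tool txyz cm to go [-0.09  0.02 -0.03] yawY -4.1 tilt 0.51 w 0.0499 F [ 0.4 -0.6  0.8] q [-0.65  0.52  0.49  1.92 -0.34  0.79 -0.05]
```

View pics/s7.png

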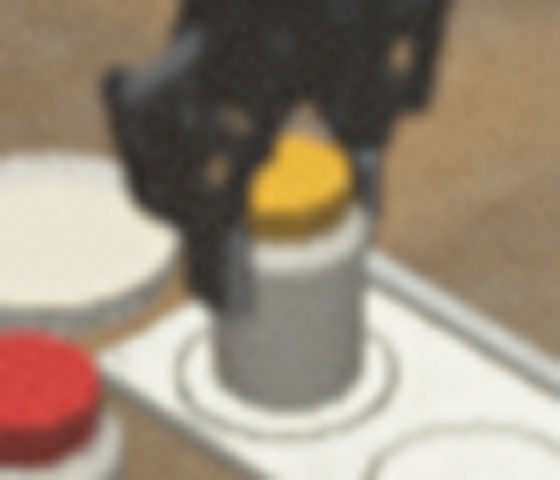

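```bash
python3 -m crank '[{"hand":6,"tx":0,"ty":0,"tz":0,"twist":0},{"hand":8.5,"tx":0,"ty":0,"tz":0,"twist":0},{"hand":8.5,"tx":0,"ty":0,"tz":0,"twist":0},{"hand":8.5,"tx":0,"ty":0,"tz":-2,"twist":0},{"hand":8.5,"tx":0,"ty":0,"tz":-4,"twist":0},{"hand":8.5,"tx":0,"ty":0,"tz":-4,"twist":0},{"hand":8.5,"tx":3,"ty":-4,"tz":-2,"twist":0},{"hand":8.5,"tx":3,"ty":-4,"tz":0,"twist":0}]'
python3 -c "
from h import *
go(.4238,.207,.12)
t=read_camera('top')
for b in blobs(t,(18,120,120),(32,255,255),(240,150,340,240)): print(np.round(b,1),ray('top',b[:2],.094).round(4))
"
```

```text
time: 10.65
ee_pos: [0.4947, 0.1657, 0.1509]
tool_rot: [0.0, 0.736, 0.677, 0.001]
wrist_force: [-1.0, 0.4, -0.4]
width: 0.0851
t10.65 pos [0.4947 0.1657 0.1509] tool txyz cm to go [ 3.53 -7.42  3.08] yawY -4.8 tilt 0.11 w 0.0851 F [-1.   0.4 -0.4] q [-0.9   0.21  0.56  1.98 -0.14  0.98 -0.36]
[280.2 197.1 210.5 280.3 197.2   8.6] [0.5627 0.1002 0.094 ]
```

```bash
python3 -m crank '[{"hand":8.5,"tx":2,"ty":-3,"tz":0,"twist":0},{"hand":8.5,"tx":1,"ty":-3,"tz":1,"twist":0},{"hand":8.5,"tx":0,"ty":-0.5,"tz":1,"twist":0},{"hand":8.5,"tx":0,"ty":0,"tz":0,"twist":0}]'
python3 -c "
from h import *
m=camera_model('wrist')
w=read_camera('wrist');cv2.imwrite('pics/w5.png',w[:,:,::-1])
for b in blobs(w,(4,150,120),(16,255,255),(0,0,640,480)): print(np.round(b,1),ray('w',b[:2],.113,m).round(4),ray('w',b[3:5],.113,m).round(4))
go(.4238,.207,.12)
"
```

```text
time: 11.2
ee_pos: [0.426, 0.2091, 0.1347]
tool_rot: [-0.003, 0.732, 0.681, 0.004]
wrist_force: [-0.4, 0.2, 0.0]
width: 0.0853
[ 317.8  258.8 3034.5  317.7  258.6   32.4] [0.4244 0.2098 0.113 ] [0.4243 0.21   0.113 ]
t11.25 pos [0.4267 0.2091 0.1351] tool txyz cm to go [-0.25 -0.27  1.5 ] yawY -4.2 tilt 0.6 w 0.085 F [ 0.5 -0.7  1. ] q [-1.02  0.13  0.52  2.1  -0.09  0.93 -0.52]
```

View pics/w5.png

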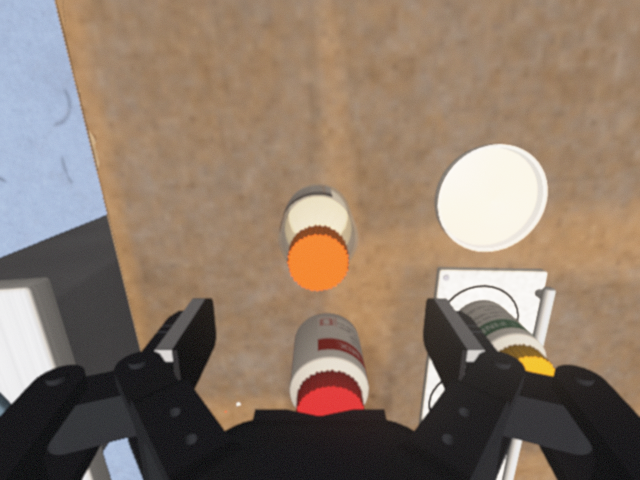

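The wrist view shows the orange cap at (318,259), which casts to (0.424, 0.209). Descending onto the cap.

```bash
python3 -m crank '[{"hand":8.5,"tx":-0.1,"ty":-0.2,"tz":2,"twist":0},{"hand":8.5,"tx":0,"ty":0,"tz":3,"twist":0},{"hand":8.5,"tx":0,"ty":0,"tz":2,"twist":0},{"hand":8.5,"tx":0,"ty":0,"tz":0.5,"twist":0},{"hand":8.5,"tx":0,"ty":0,"tz":0,"twist":0}]'
python3 -c "
from h import *
go(.424,.2085,.044)
"
```

```text
time: 11.88
ee_pos: [0.4356, 0.2064, 0.0621]
tool_rot: [-0.0, 0.736, 0.677, 0.009]
wrist_force: [0.1, 0.2, 0.3]
width: 0.0854
t11.88 pos [0.4356 0.2064 0.0621] tool txyz cm to go [ 0.09 -1.19  1.8 ] yawY -4.8 tilt 1.03 w 0.0854 F [0.1 0.2 0.3] q [-0.97  0.27  0.5   2.14 -0.19  0.76 -0.44]
```

```bash
python3 -m crank '[{"hand":8.5,"tx":0.1,"ty":-1.1,"tz":0,"twist":0},{"hand":8.5,"tx":0,"ty":-0.2,"tz":0.8,"twist":0},{"hand":8.5,"tx":0,"ty":-0.2,"tz":0.8,"twist":0},{"hand":8.5,"tx":0,"ty":0,"tz":0,"twist":0}]'
python3 -c "
from h import *
go(.424,.2085,.044)
s=read_camera('scene')
s=cv2.resize(s[140:230,190:300],None,fx=6,fy=6,interpolation=cv2.INTER_CUBIC)[:,:,::-1].copy();cv2.imwrite('pics/s8.png',s)"
```

```text
time: 12.38
ee_pos: [0.4214, 0.2101, 0.047]
tool_rot: [-0.0, 0.736, 0.677, 0.011]
wrist_force: [0.1, 0.5, -0.3]
width: 0.0847
t12.38 pos [0.4214 0.2101 0.047 ] tool txyz cm to go [-0.14  0.26  0.3 ] yawY -4.8 tilt 1.27 w 0.0847 F [ 0.1  0.5 -0.3] q [-0.99  0.27  0.49  2.18 -0.2   0.71 -0.45]
```

View pics/s8.png

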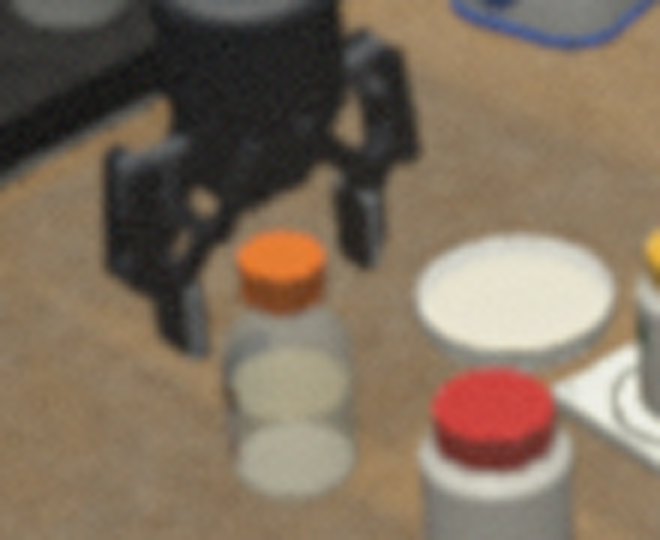

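```bash
python3 -m crank '[{"hand":6,"tx":-0.1,"ty":0.2,"tz":0.1,"twist":0},{"hand":4,"tx":0,"ty":0,"tz":0,"twist":0},{"hand":2,"tx":0,"ty":0,"tz":0,"twist":0},{"hand":2,"tx":0,"ty":0,"tz":0,"twist":0},{"hand":2,"tx":0,"ty":0,"tz":0,"twist":0},{"hand":2,"tx":0,"ty":0,"tz":0,"twist":0}]'
python3 -c "
from h import *
go(.424,.2085,.17)
"
```

```text
time: 13.18
ee_pos: [0.4255, 0.2092, 0.0473]
tool_rot: [0.0, 0.736, 0.676, 0.013]
wrist_force: [0.2, -0.4, 0.6]
width: 0.0417
t13.18 pos [0.4255 0.2092 0.0473] tool txyz cm to go [  0.14   0.07 -12.27] yawY -4.9 tilt 1.44 w 0.0417 F [ 0.2 -0.4  0.6] q [-0.98  0.28  0.49  2.17 -0.21  0.71 -0.44]
```

```bash
python3 -m crank '[{"hand":2,"tx":0,"ty":0,"tz":0,"twist":0},{"hand":2,"tx":0,"ty":0,"tz":0,"twist":0}]'
python3 -c "
from h import *
go(.424,.2085,.17)
w=read_camera('wrist');cv2.imwrite('pics/w6.png',w[200:,100:560,::-1])
s=read_camera('scene')
s=cv2.resize(s[140:230,190:300],None,fx=6,fy=6,interpolation=cv2.INTER_CUBIC)[:,:,::-1].copy();cv2.imwrite('pics/s9.png',s)"
```

```text
time: 13.42
ee_pos: [0.4255, 0.2092, 0.0472]
tool_rot: [0.0, 0.736, 0.676, 0.013]
wrist_force: [-0.6, -0.2, 0.4]
width: 0.0421
t13.43 pos [0.4255 0.2092 0.0472] tool txyz cm to go [  0.14   0.07 -12.28] yawY -4.9 tilt 1.44 w 0.0421 F [-0.6 -0.2  0.4] q [-0.98  0.28  0.49  2.17 -0.21  0.71 -0.44]
```

View pics/s9.png

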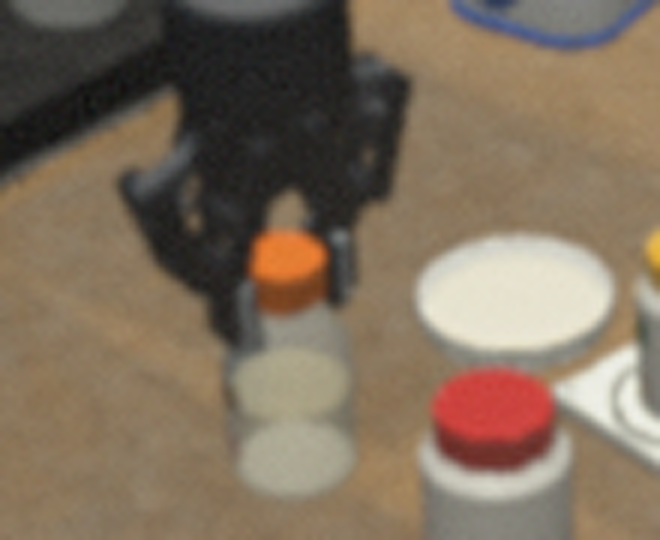

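View pics/w6.png

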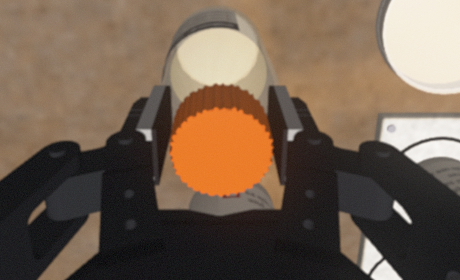

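The finger tips are pinching the glass shoulder (42 mm) rather than the 37 mm cap, so I'm a bit low. I'll open slightly, raise 12 mm and close again.

```bash
python3 -m crank '[{"hand":5.5,"tx":0,"ty":0,"tz":0,"twist":0},{"hand":5.5,"tx":0,"ty":0,"tz":0,"twist":0},{"hand":5.5,"tx":0,"ty":0,"tz":-1,"twist":0},{"hand":5.5,"tx":0,"ty":0,"tz":-0.3,"twist":0},{"hand":2,"tx":0,"ty":0,"tz":0,"twist":0},{"hand":2,"tx":0,"ty":0,"tz":0,"twist":0},{"hand":2,"tx":0,"ty":0,"tz":0,"twist":0},{"hand":2,"tx":0,"ty":0,"tz":0,"twist":0}]'
python3 -c "
from h import *
go(.424,.2085,.17)
"
```

```text
time: 14.52
ee_pos: [0.4253, 0.2091, 0.0615]
tool_rot: [0.0, 0.736, 0.676, 0.013]
wrist_force: [0.2, -0.7, 0.7]
width: 0.0349
t14.53 pos [0.4253 0.2091 0.0615] tool txyz cm to go [  0.13   0.07 -10.85] yawY -4.9 tilt 1.46 w 0.0349 F [ 0.2 -0.7  0.7] q [-0.99  0.25  0.5   2.17 -0.18  0.74 -0.46]
```

```bash
python3 -m crank '[{"hand":2,"tx":0,"ty":0,"tz":-1,"twist":0},{"hand":2,"tx":0,"ty":0,"tz":-3,"twist":0},{"hand":2,"tx":0,"ty":0,"tz":-4,"twist":0},{"hand":2,"tx":0,"ty":0,"tz":-4,"twist":0},{"hand":2,"tx":0,"ty":1,"tz":-1.5,"twist":0},{"hand":2,"tx":-1,"ty":2,"tz":0,"twist":0},{"hand":2,"tx":-3,"ty":2,"tz":0,"twist":0},{"hand":2,"tx":-3,"ty":1,"tz":0,"twist":0}]'
python3 -c "
from h import *
go(.547,-.078,.18)
s=read_camera('scene')
s=cv2.resize(s[90:250,190:410],None,fx=3,fy=3,interpolation=cv2.INTER_CUBIC)[:,:,::-1].copy();cv2.imwrite('pics/s10.png',s)"
```

```text
time: 15.52
ee_pos: [0.4715, 0.1306, 0.1979]
tool_rot: [-0.001, 0.734, 0.679, 0.008]
wrist_force: [0.7, -1.0, -2.8]
width: 0.0349
t15.53 pos [0.4715 0.1306 0.1979] tool txyz cm to go [-20.23   9.12   1.62] yawY -4.4 tilt 0.87 w 0.0349 F [ 0.7 -1.  -2.8] q [-0.94  0.07  0.62  2.01 -0.05  1.06 -0.37]
```

View pics/s10.png

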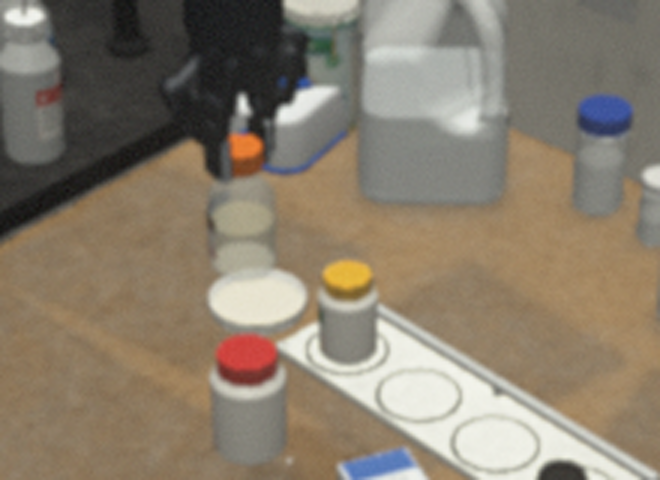

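```bash
python3 -m crank '[{"hand":2,"tx":-3,"ty":1.5,"tz":0,"twist":0},{"hand":2,"tx":-4,"ty":1.5,"tz":0,"twist":0},{"hand":2,"tx":-4,"ty":1.5,"tz":0,"twist":0},{"hand":2,"tx":-3,"ty":1.5,"tz":0.5,"twist":0},{"hand":2,"tx":-2.5,"ty":1,"tz":0.5,"twist":0},{"hand":2,"tx":-1,"ty":0.5,"tz":0,"twist":0},{"hand":2,"tx":0,"ty":0,"tz":0,"twist":0}]'
python3 -c "
from h import *
go(.547,-.078,.10)"
```

```text
time: 16.45
ee_pos: [0.5285, -0.0602, 0.1842]
tool_rot: [-0.003, 0.737, 0.676, 0.004]
wrist_force: [-0.6, 0.7, -3.5]
width: 0.0347
t16.45 pos [ 0.5285 -0.0602  0.1842] tool txyz cm to go [-1.7   1.99  8.4 ] yawY -4.9 tilt 0.55 w 0.0347 F [-0.6  0.7 -3.5] q [-0.65  0.22  0.78  1.93 -0.19  1.06  0.13]
```

```bash
python3 -m crank '[{"hand":2,"tx":-1,"ty":1.2,"tz":1.5,"twist":0},{"hand":2,"tx":-0.7,"ty":0.6,"tz":3,"twist":0},{"hand":2,"tx":0,"ty":0,"tz":2.5,"twist":0},{"hand":2,"tx":0,"ty":0,"tz":0.5,"twist":0},{"hand":2,"tx":0,"ty":0,"tz":0,"twist":0}]'
python3 -c "
from h import *
go(.547,-.078,.0735)"
```

```text
time: 17.08
ee_pos: [0.5465, -0.0668, 0.1082]
tool_rot: [-0.006, 0.732, 0.681, 0.007]
wrist_force: [-0.2, -0.2, -3.0]
width: 0.0349
t17.07 pos [ 0.5465 -0.0668  0.1082] tool txyz cm to go [-1.17  0.13  3.45] yawY -4.1 tilt 1.0 w 0.0349 F [-0.2 -0.2 -3. ] q [-0.55  0.37  0.73  1.95 -0.33  0.93  0.27]
```

```bash
python3 -m crank '[{"hand":2,"tx":-1.1,"ty":0.1,"tz":0.5,"twist":0},{"hand":2,"tx":-0.2,"ty":0,"tz":1,"twist":0},{"hand":2,"tx":0,"ty":0,"tz":0.8,"twist":0},{"hand":2,"tx":0,"ty":0,"tz":0,"twist":0},{"hand":2,"tx":0,"ty":0,"tz":0,"twist":0}]'
python3 -c "
from h import *
go(.547,-.078,.0735)
s=read_camera('scene')
s=cv2.resize(s[150:270,290:430],None,fx=5,fy=5,interpolation=cv2.INTER_CUBIC)[:,:,::-1].copy();cv2.imwrite('pics/s11.png',s)"
```

```text
time: 17.7
ee_pos: [0.5486, -0.0799, 0.0859]
tool_rot: [-0.005, 0.732, 0.681, 0.009]
wrist_force: [-0.3, -0.0, -2.7]
width: 0.035
t17.70 pos [ 0.5486 -0.0799  0.0859] tool txyz cm to go [ 0.15 -0.18  1.25] yawY -4.1 tilt 1.11 w 0.035 F [-0.3 -0.  -2.7] q [-0.51  0.41  0.71  1.96 -0.37  0.89  0.32]
```

View pics/s11.png

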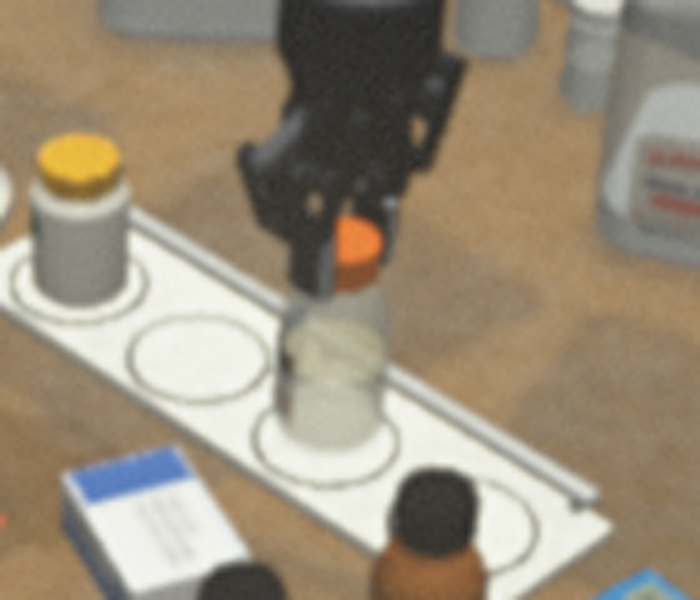

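The clear bottle hovers just above its ring (third from left, crop (325,435)). Lowering it.

```bash
python3 -m crank '[{"hand":2,"tx":0.2,"ty":-0.2,"tz":0.6,"twist":0},{"hand":2,"tx":0,"ty":0,"tz":0.4,"twist":0},{"hand":2,"tx":0,"ty":0,"tz":0.2,"twist":0},{"hand":2,"tx":0,"ty":0,"tz":0,"twist":0}]'
python3 -c "
from h import *
go(.547,-.078,.0735)"
```

```text
time: 18.25
ee_pos: [0.5471, -0.0768, 0.0735]
tool_rot: [-0.005, 0.732, 0.682, 0.009]
wrist_force: [0.3, 0.7, -1.7]
width: 0.0347
t18.25 pos [ 0.5471 -0.0768  0.0735] tool txyz cm to go [-0.12  0.   -0.  ] yawY -4.0 tilt 1.14 w 0.0347 F [ 0.3  0.7 -1.7] q [-0.51  0.43  0.7   1.97 -0.38  0.87  0.33]
```

```bash
python3 -m crank '[{"hand":2,"tx":0,"ty":0,"tz":0.12,"twist":0},{"hand":2,"tx":0,"ty":0,"tz":0,"twist":0}]'
python3 -c "
from h import *
go(.547,-.078,.0735)"
```

```text
time: 18.5
ee_pos: [0.5476, -0.0769, 0.0736]
tool_rot: [-0.005, 0.732, 0.682, 0.009]
wrist_force: [0.1, -0.3, -2.8]
width: 0.0348
t18.50 pos [ 0.5476 -0.0769  0.0736] tool txyz cm to go [-0.12 -0.06  0.01] yawY -4.0 tilt 1.19 w 0.0348 F [ 0.1 -0.3 -2.8] q [-0.5   0.43  0.7   1.97 -0.39  0.87  0.33]
```

```bash
python3 -m crank '[{"hand":2,"tx":0,"ty":0,"tz":0.25,"twist":0},{"hand":2,"tx":0,"ty":0,"tz":0.1,"twist":0}]'
python3 -c "
from h import *
go(.547,-.078,.0735)"
```

```text
time: 18.75
ee_pos: [0.5483, -0.0768, 0.0734]
tool_rot: [-0.006, 0.732, 0.682, 0.01]
wrist_force: [-2.3, 0.5, 3.6]
width: 0.035
t18.75 pos [ 0.5483 -0.0768  0.0734] tool txyz cm to go [-0.13 -0.13 -0.01] yawY -4.1 tilt 1.35 w 0.035 F [-2.3  0.5  3.6] q [-0.5   0.43  0.7   1.97 -0.39  0.87  0.34]
```

```bash
python3 -m crank '[{"hand":5,"tx":0,"ty":0,"tz":0,"twist":0},{"hand":7,"tx":0,"ty":0,"tz":0,"twist":0},{"hand":8.5,"tx":0,"ty":0,"tz":-1,"twist":0},{"hand":8.5,"tx":0,"ty":0,"tz":-3,"twist":0},{"hand":8.5,"tx":0,"ty":0,"tz":-3,"twist":0},{"hand":8.5,"tx":2,"ty":-3,"tz":-1,"twist":0},{"hand":8.5,"tx":4,"ty":-3.5,"tz":0,"twist":0},{"hand":8.5,"tx":4,"ty":-3,"tz":0,"twist":0}]'
python3 -c "
from h import *
go(.4225,.085,.12)
t=read_camera('top')
for b in blobs(t,(5,150,150),(16,255,255),(320,150,400,240)): print(np.round(b,1),ray('top',b[:2],.125).round(4))
"
```

```text
time: 19.75
ee_pos: [0.4642, 0.0247, 0.1611]
tool_rot: [-0.001, 0.735, 0.677, 0.013]
wrist_force: [0.6, 1.6, -0.1]
width: 0.0854
t19.75 pos [0.4642 0.0247 0.1611] tool txyz cm to go [ 5.58 -4.72  4.14] yawY -4.7 tilt 1.49 w 0.0854 F [ 0.6  1.6 -0.1] q [-0.85  0.06  0.75  2.11 -0.07  0.97 -0.14]
[359.4 199.2 141.5 359.4 199.2   7.2] [ 0.5457 -0.0775  0.125 ]
```

```bash
python3 -m crank '[{"hand":8.5,"tx":2.5,"ty":-2,"tz":1,"twist":0},{"hand":8.5,"tx":1.5,"ty":-1.5,"tz":1.5,"twist":0},{"hand":8.5,"tx":0,"ty":0,"tz":1,"twist":0},{"hand":8.5,"tx":0,"ty":0,"tz":0,"twist":0}]'
python3 -c "
from h import *
m=camera_model('wrist')
w=read_camera('wrist');cv2.imwrite('pics/w7.png',w[:,:,::-1])
for b in blobs(w,(0,150,120),(4,255,255),(0,0,640,480)): print(np.round(b,1),ray('w',b[:2],.097,m).round(4),ray('w',b[3:5],.097,m).round(4))
go(.4225,.085,.12)
"
```

```text
time: 20.3
ee_pos: [0.4296, 0.0772, 0.1275]
tool_rot: [-0.004, 0.732, 0.682, 0.016]
wrist_force: [1.8, -0.3, -0.5]
width: 0.0847
[ 309.1  242.1 4988.   309.2  242.2   41.2] [0.4239 0.0861 0.097 ] [0.424 0.086 0.097]
t20.35 pos [0.43   0.0772 0.1278] tool txyz cm to go [ 0.7  -0.82  0.79] yawY -4.1 tilt 1.93 w 0.0848 F [ 0.3 -0.4 -0. ] q [-0.92  0.04  0.69  2.2  -0.06  0.88 -0.26]
```

```bash
python3 -m crank '[{"hand":8.5,"tx":0.8,"ty":-0.7,"tz":1,"twist":0},{"hand":8.5,"tx":0,"ty":-0.2,"tz":2,"twist":0},{"hand":8.5,"tx":0,"ty":-0.2,"tz":1,"twist":0},{"hand":8.5,"tx":0,"ty":0,"tz":0,"twist":0}]'
python3 -c "
from h import *
go(.4238,.0858,.014)
"
```

```text
time: 20.85
ee_pos: [0.4226, 0.0864, 0.0873]
tool_rot: [-0.003, 0.733, 0.679, 0.018]
wrist_force: [0.4, 0.4, 0.4]
width: 0.0852
t20.85 pos [0.4226 0.0864 0.0873] tool txyz cm to go [-0.27 -0.02  7.32] yawY -4.4 tilt 2.03 w 0.0852 F [0.4 0.4 0.4] q [-0.92  0.11  0.68  2.25 -0.13  0.78 -0.23]
```

```bash
python3 -m crank '[{"hand":8.5,"tx":-0.1,"ty":-0.2,"tz":1.5,"twist":0},{"hand":8.5,"tx":0,"ty":-0.2,"tz":2,"twist":0},{"hand":8.5,"tx":0,"ty":-0.2,"tz":1,"twist":0},{"hand":8.5,"tx":0,"ty":0,"tz":0,"twist":0}]'
python3 -c "
from h import *
go(.4238,.0858,.014)
"
```

```text
time: 21.35
ee_pos: [0.4185, 0.0874, 0.0406]
tool_rot: [-0.002, 0.734, 0.679, 0.019]
wrist_force: [0.3, 0.3, 0.2]
width: 0.0846
t21.35 pos [0.4185 0.0874 0.0406] tool txyz cm to go [-0.2   0.48  2.67] yawY -4.4 tilt 2.15 w 0.0846 F [0.3 0.3 0.2] q [-0.88  0.22  0.65  2.29 -0.25  0.66 -0.13]
```

```bash
python3 -m crank '[{"hand":8.5,"tx":-0.1,"ty":0.4,"tz":0.3,"twist":0},{"hand":8.5,"tx":0,"ty":0,"tz":1.2,"twist":0},{"hand":8.5,"tx":0,"ty":0,"tz":0.6,"twist":0},{"hand":8.5,"tx":0,"ty":0,"tz":0,"twist":0}]'
python3 -c "
from h import *
go(.4238,.0858,.014)
w=read_camera('wrist');cv2.imwrite('pics/w8.png',w[:,:,::-1])
"
```

```text
time: 21.85
ee_pos: [0.4249, 0.0872, 0.0193]
tool_rot: [-0.002, 0.734, 0.679, 0.02]
wrist_force: [0.2, -0.0, -0.2]
width: 0.0845
t21.85 pos [0.4249 0.0872 0.0193] tool txyz cm to go [-0.16 -0.11  0.52] yawY -4.4 tilt 2.31 w 0.0845 F [ 0.2 -0.  -0.2] q [-0.84  0.28  0.62  2.28 -0.32  0.62 -0.06]
```

View pics/w8.png

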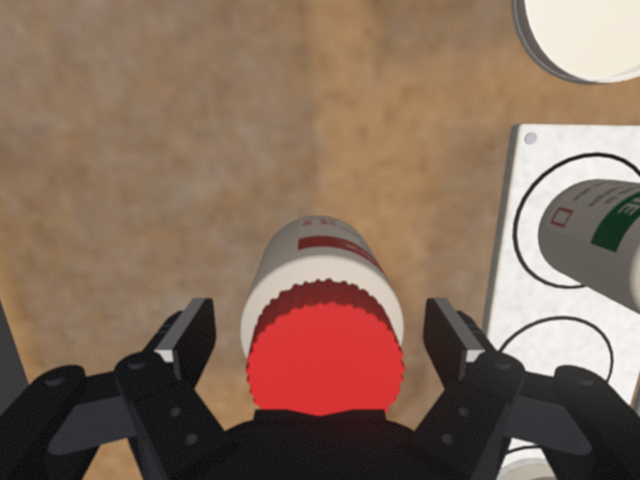

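The red-capped pot is centred between the pads, body at columns 242–402 and pads at 213–425. Closing.

```bash
python3 -m crank '[{"hand":7,"tx":0,"ty":0,"tz":0.2,"twist":0},{"hand":5,"tx":0,"ty":0,"tz":0,"twist":0},{"hand":4,"tx":0,"ty":0,"tz":0,"twist":0},{"hand":4,"tx":0,"ty":0,"tz":0,"twist":0},{"hand":4,"tx":0,"ty":0,"tz":0,"twist":0}]'
python3 -c "
from h import *
go(.4238,.0858,.014)
"
```

```text
time: 22.52
ee_pos: [0.4252, 0.0874, 0.0182]
tool_rot: [-0.002, 0.734, 0.679, 0.02]
wrist_force: [-0.8, -0.1, -1.4]
width: 0.0597
t22.52 pos [0.4252 0.0874 0.0182] tool txyz cm to go [-0.19 -0.14  0.41] yawY -4.4 tilt 2.37 w 0.0597 F [-0.8 -0.1 -1.4] q [-0.84  0.28  0.61  2.28 -0.33  0.62 -0.06]
```

```bash
python3 -m crank '[{"hand":4,"tx":0,"ty":0,"tz":-1,"twist":0},{"hand":4,"tx":0,"ty":0,"tz":-3,"twist":0},{"hand":4,"tx":-1,"ty":0.5,"tz":-3,"twist":0},{"hand":4,"tx":-2,"ty":1.5,"tz":0,"twist":0},{"hand":4,"tx":-2,"ty":3,"tz":0,"twist":0},{"hand":4,"tx":-1,"ty":3,"tz":0,"twist":0},{"hand":4,"tx":0,"ty":2,"tz":0,"twist":0},{"hand":4,"tx":0,"ty":0,"tz":0,"twist":0}]'
python3 -c "
from h import *
go(.556,.0132,.04)
s=read_camera('scene')
s=cv2.resize(s[130:270,270:430],None,fx=4,fy=4,interpolation=cv2.INTER_CUBIC)[:,:,::-1].copy();cv2.imwrite('pics/s12.png',s)"
```

```text
time: 23.52
ee_pos: [0.5186, 0.0157, 0.0931]
tool_rot: [-0.003, 0.733, 0.68, 0.02]
wrist_force: [-0.4, 0.2, -2.5]
width: 0.0595
t23.52 pos [0.5186 0.0157 0.0931] tool txyz cm to go [-0.15  3.63  5.39] yawY -4.4 tilt 2.35 w 0.0595 F [-0.4  0.2 -2.5] q [-0.72  0.31  0.72  2.05 -0.32  0.85  0.11]
```

View pics/s12.png

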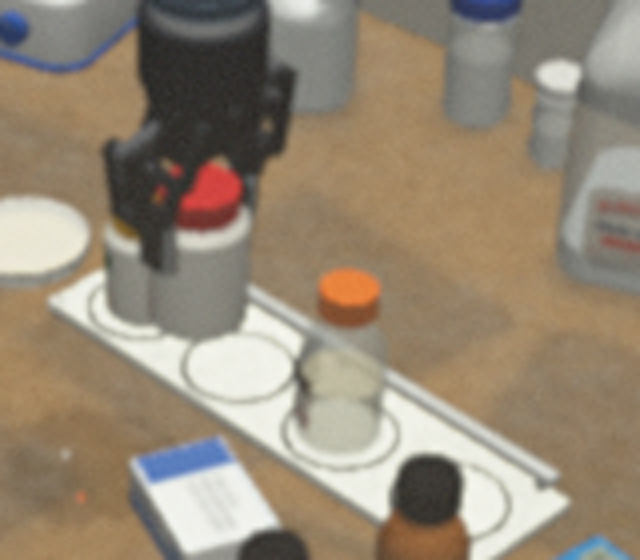

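```bash
python3 -m crank '[{"hand":4,"tx":0,"ty":1.8,"tz":0,"twist":0},{"hand":4,"tx":-0.1,"ty":1.5,"tz":1.5,"twist":0},{"hand":4,"tx":0,"ty":0.2,"tz":2,"twist":0},{"hand":4,"tx":0,"ty":0,"tz":0.8,"twist":0},{"hand":4,"tx":0,"ty":0,"tz":0,"twist":0}]'
python3 -c "
from h import *
go(.556,.0132,.03)"
```

```text
time: 24.2
ee_pos: [0.545, 0.016, 0.0473]
tool_rot: [-0.008, 0.732, 0.681, 0.017]
wrist_force: [-0.6, -0.1, -2.1]
width: 0.0596
t24.20 pos [0.545  0.016  0.0473] tool txyz cm to go [-0.26  1.1   1.74] yawY -4.2 tilt 2.19 w 0.0596 F [-0.6 -0.1 -2.1] q [-0.64  0.45  0.66  2.01 -0.43  0.8   0.2 ]
```

```bash
python3 -m crank '[{"hand":4,"tx":-0.2,"ty":1.1,"tz":0.2,"twist":0},{"hand":4,"tx":0,"ty":0.3,"tz":0.6,"twist":0},{"hand":4,"tx":0,"ty":0,"tz":0.3,"twist":0},{"hand":4,"tx":0,"ty":0,"tz":0,"twist":0}]'
python3 -c "
from h import *
go(.556,.0132,.03)"
```

```text
time: 24.7
ee_pos: [0.5604, 0.0133, 0.0367]
tool_rot: [-0.008, 0.732, 0.681, 0.018]
wrist_force: [0.3, -0.1, -1.4]
width: 0.0595
t24.70 pos [0.5604 0.0133 0.0367] tool txyz cm to go [-0.07 -0.45  0.66] yawY -4.2 tilt 2.25 w 0.0595 F [ 0.3 -0.1 -1.4] q [-0.61  0.49  0.64  1.97 -0.46  0.8   0.23]
```

```bash
python3 -m crank '[{"hand":4,"tx":0,"ty":-0.45,"tz":0.3,"twist":0},{"hand":4,"tx":0,"ty":0,"tz":0.3,"twist":0},{"hand":4,"tx":0,"ty":0,"tz":0,"twist":0}]'
python3 -c "
from h import *
go(.556,.0132,.03)"
```

```text
time: 25.08
ee_pos: [0.5553, 0.0139, 0.0303]
tool_rot: [-0.008, 0.732, 0.681, 0.018]
wrist_force: [0.1, 0.4, -1.2]
width: 0.0597
t25.07 pos [0.5553 0.0139 0.0303] tool txyz cm to go [-0.07  0.08  0.03] yawY -4.2 tilt 2.26 w 0.0597 F [ 0.1  0.4 -1.2] q [-0.61  0.49  0.64  1.99 -0.46  0.78  0.23]
```

```bash
python3 -m crank '[{"hand":4,"tx":0,"ty":0,"tz":0.25,"twist":0},{"hand":4,"tx":0,"ty":0,"tz":0.1,"twist":0}]'
python3 -c "
from h import *
go(.556,.0132,.03)"
```

```text
time: 25.32
ee_pos: [0.5556, 0.0142, 0.0302]
tool_rot: [-0.01, 0.732, 0.68, 0.018]
wrist_force: [-1.0, -1.5, 0.1]
width: 0.0601
t25.32 pos [0.5556 0.0142 0.0302] tool txyz cm to go [-0.1   0.05  0.01] yawY -4.2 tilt 2.41 w 0.0601 F [-1.  -1.5  0.1] q [-0.6   0.49  0.63  1.99 -0.47  0.79  0.24]
```

```bash
python3 -m crank '[{"hand":6.8,"tx":0,"ty":0,"tz":0,"twist":0},{"hand":8.5,"tx":0,"ty":0,"tz":0,"twist":0},{"hand":8.5,"tx":0,"ty":0,"tz":0,"twist":0},{"hand":8.5,"tx":0,"ty":0,"tz":-2,"twist":0},{"hand":8.5,"tx":0,"ty":0,"tz":-4,"twist":0},{"hand":8.5,"tx":0,"ty":0,"tz":-5,"twist":0},{"hand":8.5,"tx":0,"ty":0,"tz":-4,"twist":0},{"hand":8.5,"tx":-3,"ty":-1,"tz":-1,"twist":0}]'
python3 -c "
from h import *
go(.4313,-.219,.16)
t=read_camera('top')
for b in blobs(t,(0,150,100),(4,255,255),(280,150,400,240)): print(np.round(b,1),ray('top',b[:2],.109).round(4))
"
```

```text
time: 26.32
ee_pos: [0.5438, -0.0198, 0.1982]
tool_rot: [-0.008, 0.731, 0.682, 0.02]
wrist_force: [-0.1, -0.1, -0.1]
width: 0.0852
t26.32 pos [ 0.5438 -0.0198  0.1982] tool txyz cm to go [-20.79  -9.89   2.81] yawY -4.0 tilt 2.53 w 0.0852 F [-0.1 -0.1 -0.1] q [-0.71  0.22  0.79  1.9  -0.22  1.08  0.1 ]
```

```bash
python3 -m crank '[{"hand":8.5,"tx":-4,"ty":-2,"tz":0,"twist":0},{"hand":8.5,"tx":-4,"ty":-2,"tz":0,"twist":0},{"hand":8.5,"tx":-4,"ty":-2,"tz":0.5,"twist":0},{"hand":8.5,"tx":-4,"ty":-2,"tz":0.5,"twist":0},{"hand":8.5,"tx":-2,"ty":-1,"tz":0.5,"twist":0},{"hand":8.5,"tx":0,"ty":0,"tz":0,"twist":0}]'
python3 -c "
from h import *
go(.4313,-.219,.15)
m=camera_model('wrist')
w=read_camera('wrist');cv2.imwrite('pics/w9.png',w[:,:,::-1])
for b in blobs(w,(0,0,0),(180,140,75),(150,100,500,390),200): print(np.round(b,1),ray('w',b[:2],.134,m).round(4),ray('w',b[3:5],.134,m).round(4))
t=read_camera('top')
for b in blobs(t,(0,150,100),(4,255,255),(280,150,400,240)): print(np.round(b,1),ray('top',b[:2],.109).round(4))
"
```

```text
time: 27.12
ee_pos: [0.4352, -0.2075, 0.1803]
tool_rot: [-0.005, 0.737, 0.675, 0.024]
wrist_force: [-0.7, -0.2, 0.6]
width: 0.0849
t27.12 pos [ 0.4352 -0.2075  0.1803] tool txyz cm to go [-1.31 -0.36  2.97] yawY -5.1 tilt 2.82 w 0.0849 F [-0.7 -0.2  0.6] q [-0.49  0.1   0.95  2.05 -0.15  1.03  0.44]
[ 458.8  353.3 3924.   463.5  344.    57.3] [ 0.5258 -0.2931  0.134 ] [ 0.5291 -0.2861  0.134 ]
[ 184.1  351.2 3497.5  180.5  344.    54.4] [ 0.3371 -0.2717  0.134 ] [ 0.3357 -0.266   0.134 ]
[ 317.8  264.5 2394.5  317.1  263.9   29.2] [ 0.4336 -0.2182  0.134 ] [ 0.4332 -0.2178  0.134 ]
[ 168.4  242.5 2023.5  163.   244.    30.9] [ 0.3415 -0.1946  0.134 ] [ 0.3379 -0.1952  0.134 ]
[219.7 202.7 715.5 206.5 211.6  28.4] [ 0.3773 -0.1725  0.134 ] [ 0.3684 -0.1772  0.134 ]
[319.  198.6 257.  318.9 198.6   9.6] [0.5532 0.0121 0.109 ]
```

View pics/w9.png

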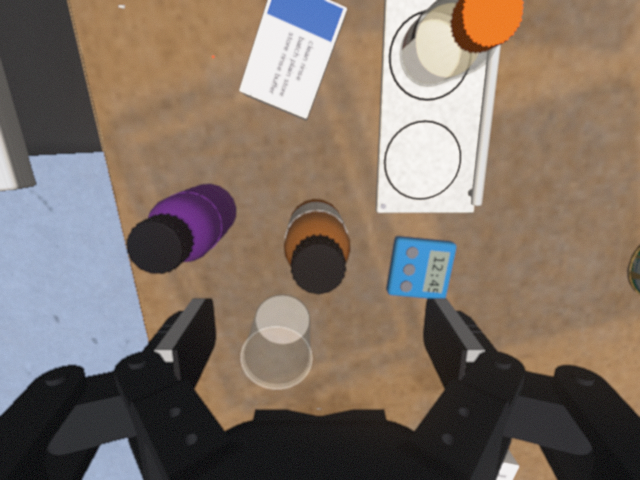

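The brown bottle's black cap is at wrist (318,264), which casts to (0.433, −0.218). The purple look-alike at (160,244) is well to one side. Descending.

```bash
python3 -m crank '[{"hand":8.5,"tx":-1,"ty":-0.2,"tz":1.5,"twist":0},{"hand":8.5,"tx":-0.2,"ty":-0.2,"tz":3,"twist":0},{"hand":8.5,"tx":0,"ty":-0.2,"tz":1.5,"twist":0},{"hand":8.5,"tx":0,"ty":0,"tz":0,"twist":0}]'
python3 -c "
from h import *
go(.4336,-.217,.081)
"
```

```text
time: 27.72
ee_pos: [0.4384, -0.2088, 0.1207]
tool_rot: [-0.004, 0.732, 0.681, 0.027]
wrist_force: [-0.6, -0.1, -0.2]
width: 0.0847
t27.73 pos [ 0.4384 -0.2088  0.1207] tool txyz cm to go [-1.02 -0.54  3.91] yawY -4.1 tilt 3.08 w 0.0847 F [-0.6 -0.1 -0.2] q [-0.42  0.23  0.91  2.1  -0.3   0.91  0.59]
```

```bash
python3 -m crank '[{"hand":8.5,"tx":-1,"ty":-0.5,"tz":0.5,"twist":0},{"hand":8.5,"tx":-0.3,"ty":-0.1,"tz":1.5,"twist":0},{"hand":8.5,"tx":0,"ty":0,"tz":1,"twist":0},{"hand":8.5,"tx":0,"ty":0,"tz":0,"twist":0}]'
python3 -c "
from h import *
go(.4336,-.217,.081)
"
```

```text
time: 28.22
ee_pos: [0.4351, -0.2219, 0.0916]
tool_rot: [-0.001, 0.731, 0.682, 0.028]
wrist_force: [0.2, 0.1, -0.2]
width: 0.0852
t28.23 pos [ 0.4351 -0.2219  0.0916] tool txyz cm to go [ 0.43 -0.23  1.08] yawY -4.0 tilt 3.24 w 0.0852 F [ 0.2  0.1 -0.2] q [-0.35  0.29  0.88  2.12 -0.37  0.85  0.69]
```

```bash
python3 -m crank '[{"hand":8.5,"tx":0.4,"ty":-0.2,"tz":0.5,"twist":0},{"hand":8.5,"tx":0,"ty":0,"tz":0.4,"twist":0},{"hand":8.5,"tx":0,"ty":0,"tz":0,"twist":0}]'
python3 -c "
from h import *
go(.4336,-.217,.081)
w=read_camera('wrist');cv2.imwrite('pics/w10.png',w[:,:,::-1])
s=read_camera('scene')
s=cv2.resize(s[200:340,310:450],None,fx=4,fy=4,interpolation=cv2.INTER_CUBIC)[:,:,::-1].copy();cv2.imwrite('pics/s13.png',s)
"
```

```text
time: 28.6
ee_pos: [0.4345, -0.2173, 0.0832]
tool_rot: [-0.0, 0.731, 0.682, 0.029]
wrist_force: [0.3, 0.1, -0.7]
width: 0.0848
t28.60 pos [ 0.4345 -0.2173  0.0832] tool txyz cm to go [ 0.02 -0.1   0.22] yawY -4.0 tilt 3.32 w 0.0848 F [ 0.3  0.1 -0.7] q [-0.35  0.3   0.87  2.13 -0.39  0.83  0.69]
```

View pics/w10.png

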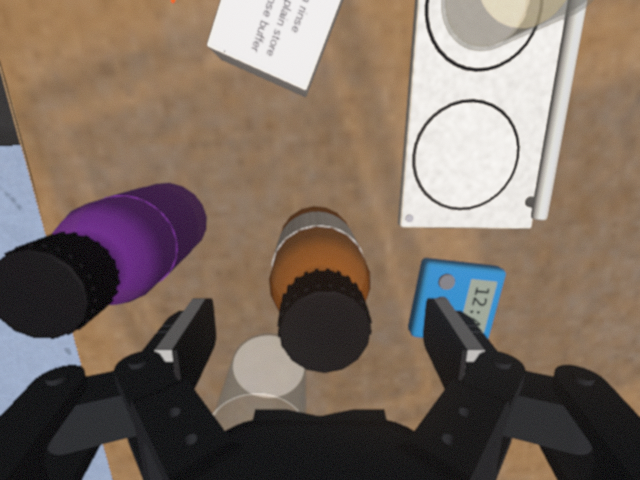

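View pics/s13.png

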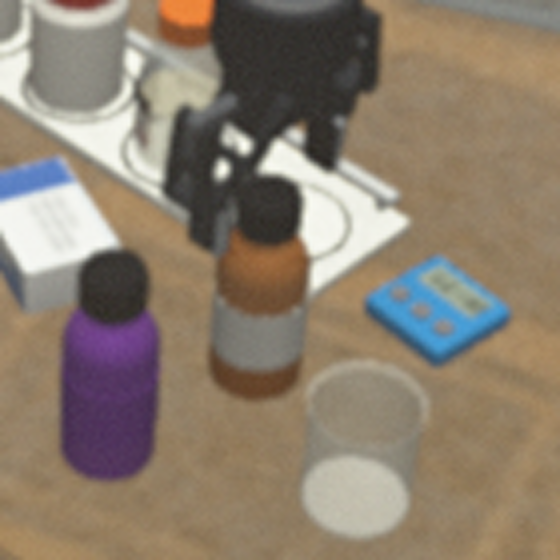

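```bash
python3 -m crank '[{"hand":6,"tx":0,"ty":0,"tz":0,"twist":0},{"hand":4,"tx":0,"ty":0,"tz":0,"twist":0},{"hand":2,"tx":0,"ty":0,"tz":0,"twist":0},{"hand":2,"tx":0,"ty":0,"tz":0,"twist":0},{"hand":2,"tx":0,"ty":0,"tz":0,"twist":0},{"hand":2,"tx":0,"ty":0,"tz":0,"twist":0}]'
python3 -c "
from h import *
go(.539,-.1675,.14)
"
```

```text
time: 29.45
ee_pos: [0.4352, -0.2179, 0.0842]
tool_rot: [-0.0, 0.731, 0.682, 0.029]
wrist_force: [0.0, -0.7, 1.3]
width: 0.0343
t29.45 pos [ 0.4352 -0.2179  0.0842] tool txyz cm to go [ 5.97 10.22 -4.92] yawY -4.0 tilt 3.37 w 0.0343 F [ 0.  -0.7  1.3] q [-0.35  0.3   0.87  2.13 -0.39  0.83  0.69]
```

```bash
python3 -m crank '[{"hand":2,"tx":0,"ty":0,"tz":-1,"twist":0},{"hand":2,"tx":0,"ty":0,"tz":-2.5,"twist":0},{"hand":2,"tx":0.5,"ty":1,"tz":-1.5,"twist":0},{"hand":2,"tx":1,"ty":2.5,"tz":0,"twist":0},{"hand":2,"tx":1.5,"ty":3,"tz":0,"twist":0},{"hand":2,"tx":1,"ty":2,"tz":0,"twist":0},{"hand":2,"tx":0,"ty":0,"tz":0,"twist":0}]'
python3 -c "
from h import *
go(.5405,-.1673,.105)
"
```

```text
time: 30.32
ee_pos: [0.5209, -0.1851, 0.1421]
tool_rot: [-0.001, 0.732, 0.681, 0.03]
wrist_force: [0.8, -0.4, -1.6]
width: 0.0337
t30.32 pos [ 0.5209 -0.1851  0.1421] tool txyz cm to go [1.75 1.67 3.86] yawY -4.1 tilt 3.39 w 0.0337 F [ 0.8 -0.4 -1.6] q [-0.44  0.34  0.87  1.94 -0.38  0.98  0.54]
```

```bash
python3 -m crank '[{"hand":2,"tx":1.5,"ty":1.2,"tz":0.5,"twist":0},{"hand":2,"tx":0.3,"ty":0.4,"tz":1.5,"twist":0},{"hand":2,"tx":0,"ty":0,"tz":1,"twist":0},{"hand":2,"tx":0,"ty":0,"tz":0,"twist":0}]'
python3 -c "
from h import *
go(.5405,-.1673,.096)
s=read_camera('scene')
s=cv2.resize(s[180:300,330:450],None,fx=5,fy=5,interpolation=cv2.INTER_CUBIC)[:,:,::-1].copy();cv2.imwrite('pics/s14.png',s)
"
```

```text
time: 30.82
ee_pos: [0.5366, -0.1666, 0.1104]
tool_rot: [-0.002, 0.733, 0.68, 0.028]
wrist_force: [0.0, -0.1, -1.5]
width: 0.0341
t30.82 pos [ 0.5366 -0.1666  0.1104] tool txyz cm to go [-0.1   0.34  1.45] yawY -4.3 tilt 3.26 w 0.0341 F [ 0.  -0.1 -1.5] q [-0.43  0.41  0.83  1.94 -0.44  0.94  0.54]
```

View pics/s14.png

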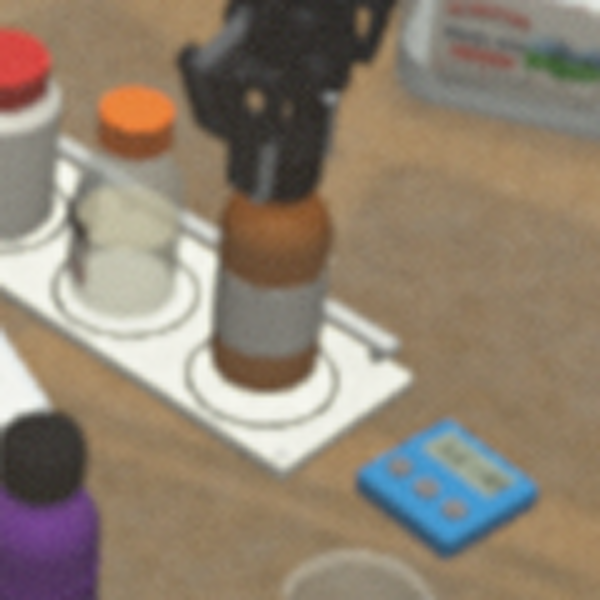

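The amber bottle hangs upright just over its ring, with its base at crop (265,370). Lowering it.

```bash
python3 -m crank '[{"hand":2,"tx":-0.1,"ty":0.4,"tz":0.4,"twist":0},{"hand":2,"tx":0,"ty":0.1,"tz":0.6,"twist":0},{"hand":2,"tx":0,"ty":0,"tz":0.3,"twist":0},{"hand":2,"tx":0,"ty":0,"tz":0,"twist":0}]'
python3 -c "
from h import *
go(.5405,-.1673,.096)"
```

```text
time: 31.38
ee_pos: [0.5426, -0.1693, 0.0977]
tool_rot: [-0.001, 0.733, 0.679, 0.029]
wrist_force: [-0.3, -0.3, -1.9]
width: 0.034
t31.38 pos [ 0.5426 -0.1693  0.0977] tool txyz cm to go [ 0.18 -0.23  0.17] yawY -4.4 tilt 3.3 w 0.034 F [-0.3 -0.3 -1.9] q [-0.41  0.44  0.81  1.94 -0.46  0.92  0.56]
```

```bash
python3 -m crank '[{"hand":2,"tx":0.15,"ty":-0.2,"tz":0.25,"twist":0},{"hand":2,"tx":0,"ty":0,"tz":0.2,"twist":0},{"hand":2,"tx":0,"ty":0,"tz":0,"twist":0}]'
python3 -c "
from h import *
go(.5405,-.1673,.096)"
```

```text
time: 31.75
ee_pos: [0.5427, -0.1688, 0.0967]
tool_rot: [-0.0, 0.733, 0.679, 0.03]
wrist_force: [0.7, -0.2, -2.0]
width: 0.034
t31.75 pos [ 0.5427 -0.1688  0.0967] tool txyz cm to go [ 0.13 -0.23  0.07] yawY -4.5 tilt 3.46 w 0.034 F [ 0.7 -0.2 -2. ] q [-0.41  0.44  0.81  1.94 -0.47  0.91  0.56]
```

```bash
python3 -m crank '[{"hand":2,"tx":0,"ty":0,"tz":0.3,"twist":0},{"hand":2,"tx":0,"ty":0,"tz":0.2,"twist":0}]'
python3 -c "
from h import *
go(.5405,-.1673,.096)"
```

```text
time: 32.0
ee_pos: [0.5441, -0.1691, 0.0961]
tool_rot: [-0.001, 0.733, 0.679, 0.032]
wrist_force: [-5.5, 1.6, 14.0]
width: 0.0342
t32.00 pos [ 0.5441 -0.1691  0.0961] tool txyz cm to go [ 0.15 -0.38  0.  ] yawY -4.5 tilt 3.63 w 0.0342 F [-5.5  1.6 14. ] q [-0.4   0.44  0.81  1.94 -0.47  0.92  0.57]
```

```bash
python3 -m crank '[{"hand":2,"tx":0,"ty":0,"tz":-0.2,"twist":0},{"hand":4.2,"tx":0,"ty":0,"tz":0,"twist":0},{"hand":6,"tx":0,"ty":0,"tz":0,"twist":0},{"hand":8.5,"tx":0,"ty":0,"tz":0,"twist":0},{"hand":8.5,"tx":0,"ty":0,"tz":-1,"twist":0},{"hand":8.5,"tx":0,"ty":0,"tz":-3,"twist":0},{"hand":8.5,"tx":0,"ty":0,"tz":-3,"twist":0},{"hand":8.5,"tx":0,"ty":0,"tz":-2,"twist":0}]'
python3 -m crank '[{"hand":8.5,"tx":0,"ty":-4,"tz":0,"twist":0},{"hand":8.5,"tx":0,"ty":-5,"tz":0,"twist":0},{"hand":8.5,"tx":0,"ty":-5,"tz":0,"twist":0},{"hand":8.5,"tx":0,"ty":0,"tz":0,"twist":0},{"hand":8.5,"tx":0,"ty":0,"tz":0,"twist":0}]'
python3 -c "
from h import *
go(.5405,-.1673,.096)
t=read_camera('top');cv2.imwrite('pics/t20.png',cv2.resize(t[160:310,150:500],None,fx=2.2,fy=2.2)[:,:,::-1])
B=np.array([[.092,.996],[.996,-.092]])
for n,lo,hi,z,r in [('small',(18,120,120),(32,255,255),.094,(.564,.1016)),('clear',(5,150,150),(16,255,255),.125,(.5474,-.0778)),('wide',(0,150,100),(4,255,255),.109,(.5556,.0119)),('amber',(0,0,0),(180,140,75),.146,(.5393,-.1675))]:
  for b in blobs(t,lo,hi,(260,170,420,235),80):
    p=ray('top',b[:2],z)[:2]; d=B@(p-r)*1000; print(n,np.round(b[:3],1),p.round(4),'err mm along,across',d.round(1))
s=read_camera('scene');cv2.imwrite('pics/s20.png',cv2.resize(s[120:360,150:470],None,fx=2.4,fy=2.4,interpolation=cv2.INTER_CUBIC)[:,:,::-1])
"
```

```text
time: 33.0
ee_pos: [0.5389, -0.1726, 0.1896]
tool_rot: [-0.001, 0.733, 0.679, 0.031]
wrist_force: [-0.0, -0.3, -1.0]
width: 0.0851
time: 33.62
ee_pos: [0.3988, -0.1624, 0.1871]
tool_rot: [0.001, 0.733, 0.679, 0.036]
wrist_force: [0.4, 0.9, 0.6]
width: 0.0851
t33.62 pos [ 0.3988 -0.1624  0.1871] tool txyz cm to go [ 0.12 13.69  9.82] yawY -4.5 tilt 4.08 w 0.0851 F [0.4 0.9 0.6] q [-0.65 -0.15  0.95  2.17  0.07  1.02  0.18]
small [280.2 197.1 210.5] [0.5627 0.1002] err mm along,across [-1.5 -1.2]
clear [359.4 199.1 143. ] [ 0.5459 -0.0775] err mm along,across [ 0.2 -1.5]
wide [319.  198.6 262. ] [0.5534 0.0121] err mm along,across [-0.  -2.2]
amber [403.  198.5 166. ] [ 0.5399 -0.1708] err mm along,across [-3.2  0.9]
```

View pics/s20.png

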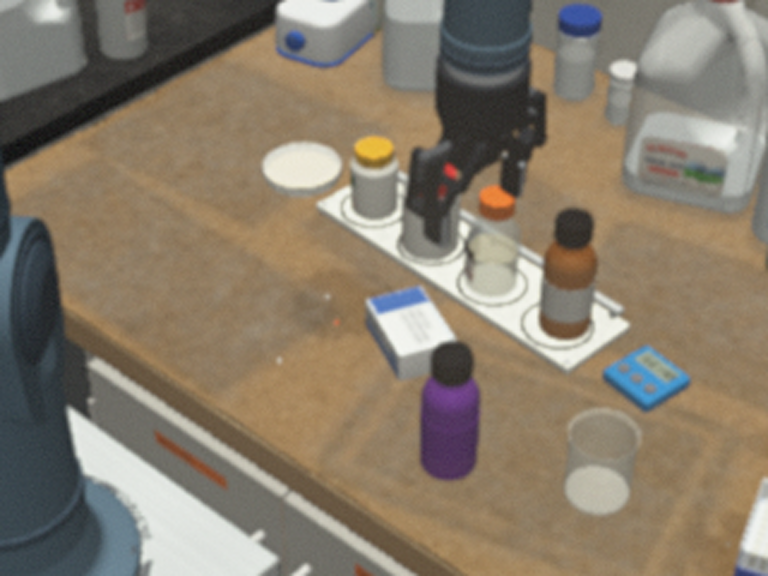

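View pics/t20.png

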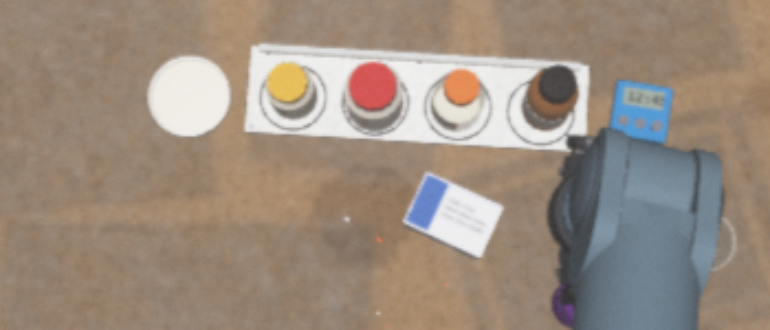

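All four containers stand upright within about 3 mm of their ring centres, and the arm is clear. Handing in.

```bash
python3 -c "
from plant import bot,sensors
print(sensors.sense()['wrist_force'].round(1));print(bot.hand_in())"
```

```text
[-0.2 -0.2 -0.3]
the job is handed in; nothing more can be done
None
```

I lined up the four containers by height on the board: amber bottle on the ring next to the timer, then clear bottle, wide pot, and small pot next to the petri dish. The job was handed in at about 34 s of the 106 s allowed.

**Last checks:** the top view put every container within about 3 mm of its ring centre, against the 13 mm allowed. The largest error was the amber bottle, 3.2 mm along the board. All four looked upright, the gripper was open and clear, and wrist force was near zero. The timer, dish, beaker, carton and purple look-alike looked unmoved. I judged that by eye from the pictures, and the arm hid part of the beaker in the final top view.

**What disagreed:**
- **Finger tips:** the cameras showed them about 35–45 mm behind the reported TCP. The first close on the small pot stopped just clear of its cap, so I opened and went lower.
- **Clear bottle:** the first close pinched the glass shoulder, so I re-gripped higher on the cap before lifting.
- **Tool tilt:** it drifted to about 4° by the end, which no row could correct.
- **Amber bottle:** it was set down with a brief 14 N on the wrist, well under the 120 N limit.

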